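# Rack the cooled soldering boards

### The arm

A 7-joint arm with a two-finger parallel gripper is mounted at the origin on the work surface. World frame = base frame: x ahead of the robot, y to its left, z up, the work surface at z = 0. Lengths are in mm, angles in rad, forces in N, time in s.
With the tool pointing down it reaches from about 425 to 875 mm from the base axis. Payload 8.4 kg.
Tool frame: the origin (TCP) lies midway between the tips of the shut fingers; the grasp point (between the pads) lies 19 mm behind it; z points along the fingers, y is the direction in which the jaws open and shut (so a half turn about z gives the same grasp; the last joint's range is limited). The gripper opens to 87 mm and grips with 3 to 60 N. Pads are 19 mm wide; open, the fingers measure 117 mm over their backs; the gripper's body (75 mm by 190 mm) begins 51 mm behind the grasp point.
Start: joints at [-1.338, 0.333, 0.04, 1.465, -0.013, 1.343, -0.059], TCP at [211.735, 614.518, 222.546] pointing down, gripper open.
Joint ranges: [-2.58, 2.58], [-0.38, 2.09], [-1.3, 1.39], [0.25, 2.4], [-1.5, 4.64], [0.08, 2.09], [-2.65, 2.65]. Speed limits (rad/s): [2.22, 2.22, 2.79, 2.79, 3.14, 3.14, 3.14].

### API

Orientations are given as a unit quaternion [w, x, y, z].
In Python, from station import readout, capture, camera_info, sign_off, spotter gives the robot as it stands.
- The arm moves only by the tool play_rows, never from a script. Its argument "motion" is a list of rows, each an object with "xyz": the shift along the tool's x, y, z in units of 50 mm (1.0 is 50 mm), a list of three; "rot": the turn, a rotation vector about the tool's x, y, z in units of 5 degrees (1.0 is 5 degrees), a list of three; "gripper": the finger opening in mm, from 0 to 87. A call has 1 to 12 rows; each row shifts and turns the commanded pose from where the row before left it, along the tool's axes as they then stand; what a row does not reach is not made up. A row lasts 1/10 s, in which the tool goes at most 50 mm and 8.59 degrees, less where a joint would pass 70% of its speed; a pose out of reach is approached as far as the arm can. A call is refused whole if a number of a shift passes 1 or a number of a turn 1, either way. A call with a gripper value outside its range is refused whole. The fingers move at their own pace and stop on an object; the grip force is fixed at half the most. Time passes only in rows, so rows that do not move let the fingers close. It gives the time, the measured TCP pose, the force and the opening at its end, in the units of the state.
- readout.read_state(): the state, without advancing time (a new reading comes with each control period).
- capture(name): name is "scene" or "top" or "wrist"; returns the picture (480x640x3 uint8, red, green, blue); there is no depth.
- camera_info(name): a dict with "camera_matrix" (3x3 intrinsics, pixels), "rvec" (rotation vector, rad) and "tvec" (3), from world to camera coordinates, as OpenCV has them; the wrist camera has in their place "T_tool_cam" (4x4, takes a point from camera to tool coordinates, whose origin is the TCP and whose axes are the flange's). Camera axes: x right, y down, z forward; pixel columns grow to the right and rows downward; lengths in mm; the calibration is good to about 2 mm. A picture is of the moment at which its call begins: read the wrist's pose just before it. camera_info takes no time and is no camera call.
- sign_off(): hands the job in, once; it reports no verdict.
Trained networks look in the newest picture that a camera, given by its name, has taken for a name from the list of things; names that differ only in an ending like _2 or _b are one class to them, and where a whole thing is asked for, a point or a joint stands for the part that bears it (a point fixed in the world has none). Each returns a list of dicts, best first, with "confidence" (0 to 1); they miss things now and then, are a little off and sometimes report something else, mostly with a low value. They report only what shows in the picture. A call takes as long as a camera call. They do not tell look-alikes from the thing itself.
- spotter.boxes_of(camera, thing): "point" ([column, row] in pixels, amid what is visible of it).
The state is a dict: "clock": time; "joint_pos": joint angles; "qd": joint speeds; "joint_torque": joint torques, N m; "tool_pos": TCP position; "eef_rot": TCP orientation; "wrist_force": force on the tool from outside, world axes, zero at the start; "moment": the same for the moment, N m; "grip_width": finger opening in mm.
Only numpy, scipy, OpenCV 4.12 (cv2) and the standard library are available. Lean on these libraries where they do the work, as an engineer would, in place of code of your own. Each camera call takes 0.05 s, during which the arm holds its last target.

### The job

The two soldering boards have cooled on their leaning rests: put them away in the wooden rack, the white board in the slot between the white fins and the dark board in the slot between the black fins. Each must stand upright on its long edge, fully down on the slot floor and centred along the slot; lower them gently, do not drop or force them, let go, and leave the brass plate in the rack and everything else on the bench where it is.

Things in the scene. Friction and masses are not known exactly. Their poses are not given: they have to be found in the camera images.
- white_board: White ceramic soldering board, slab 12 mm thick (x) x 130 wide (y) x 110 high (z), 0.22 kg, small dots on its +x face. Origin: its centre; z points from lower to upper long edge. Starts on rest_1 leaning 35 degrees from vertical, upper edge towards the robot, +x face looking up and away from it. Pinch the two faces at the upper edge, tool tilted into the board's plane.
- dark_board: Dark grey, nearly black soldering board, slab 8 mm thick (x) x 130 wide (y) x 110 high (z), 0.20 kg, small dots on its +x face. Origin: its centre; z points from lower to upper long edge. Starts on rest_2 leaning 35 degrees from vertical, upper edge towards the robot, +x face looking up and away from it. Pinch the two faces at the upper edge, tool tilted into the board's plane.
- rest_1: Fixed cooling rest at the left, middle or right (varies, yaw within 0.3 rad): wooden base 110 x 120 x 8 mm, steel panel leaning 35 degrees from vertical, top towards -x (the robot), ledge with 7 mm lip. It backs only the lowest 52 mm of the board; above, both faces are free. Board foot 30 mm, top edge about 125 mm above table. Origin: centre of underside. Holds white board.
- rest_2: Fixed cooling rest at the left, middle or right (varies, yaw within 0.3 rad): wooden base 110 x 120 x 8 mm, steel panel leaning 35 degrees from vertical, top towards -x (the robot), ledge with 7 mm lip. It backs only the lowest 52 mm of the board; above, both faces are free. Board foot 30 mm, top edge about 125 mm above table. Origin: centre of underside. Holds dark board.
- rack: Fixed light-wood rack at the left, middle or right (varies, yaw within 0.3 rad). Base 170 (x) x 150 (y) x 14 mm; origin: centre of underside. Three slots along y, open at the ends: x = -55 mm white fins, x = 0 wooden fins and brass plate, x = +55 mm black fins. Each lies between two fins 8 mm thick, 130 long, 35 high above the slot floor, tops rounded (radius 4) to guide a board in.
- white_slot (a point): Centre of the floor of the slot between the white fins, 14 mm above the table; axes as the rack's: y along the slot, x across it, z up. Slot 15 mm wide, 35 mm deep, for the 12 mm white board. A seated board's centre is 55 mm above this point, its top edge 110 mm above it.
- dark_slot (a point): Centre of the floor of the slot between the black fins, 14 mm above the table; axes as the rack's. Slot 11 mm wide, 35 mm deep, for the 8 mm dark board. A seated board's centre is 55 mm above this point, its top edge 110 mm above it.
- brass_plate: Brass plate 7 x 110 x 65 mm standing in the rack's middle slot, top 79 mm above the table; origin: centre of its lower edge. Leave it.
- charcoal_block: Black charcoal block 45 x 70 x 25 mm, loose, beyond the work (x about 0.74). Leave it.
- flux_cup: Blue bowl, 60 mm across, 40 mm high, loose, at the back. Leave it.
- hammer: Hammer lying at the back of the work. Leave it.
- screwdriver: Screwdriver lying near the robot, to its right. Leave it.
- bench_weight: Steel cylinder 44 mm across, 45 mm high, near the robot, to its left. Leave it.
Not all that is in view belongs to the job. Of the things like the dark_board, leave any that is green; of the rest the smaller one is meant. What is shaped like the rack but turquoise is not meant.

How it is judged:
By the outcome, as a careful person would: the job done as asked, in the order asked, and still so for the second after the job is handed in, with the robot touching nothing.
It also fails if it takes over 67 s, if anything falls off the work surface, if the arm or the gripper's body presses on something with over 40 N, if the wrist force passes 120 N, or if a joint passes its speed limit or range.

## Working session

There is one attempt and no reset: what is moved stays moved. The work goes in short steps, Python scripts to look and compute and a tool call to move; the robot and the scene stay as the last step left them, time stands still between calls to the robot, and variables do not carry over. Pictures are saved under pics/ and viewed, and the job is handed in when it is done.

Besides the shell and the picture viewer there is one more tool, called after "Request:" in YAML: its name, and indented under it one key for each argument. play_rows: Moves the arm, as the interface text tells. Its arguments: {"type":"object","properties":{"motion":{"type":"array"}},"required":["motion"]}

```bash
ls; mkdir -p pics; python3 - <<'E'
from station import readout, capture, camera_info, spotter
import cv2,json
s=readout.read_state();print(s)
for n in ("scene","top"):
    im=capture(n);cv2.imwrite(f"pics/{n}0.png",im[:,:,::-1])
    ci=camera_info(n);print(n,ci)
    for t in("white_board","dark_board","rest_1","rack","brass_plate"):
        print(t,[(r['point'],round(r['confidence'],2)) for r in spotter.boxes_of(n,t)])
print(camera_info("wrist"))
print(readout.read_state()['clock'])
E
```

```text
pics
{'clock': 0.0, 'joint_pos': array([-1.33822603,  0.33392267,  0.03987552,  1.46628757, -0.01341899,
        1.34329454, -0.05850834]), 'qd': array([-7.13550031e-04, -4.20433748e-05,  1.30625968e-03,  2.13070786e-04,
       -2.17594734e-04, -1.23748852e-03, -1.43413428e-04]), 'joint_torque': array([ 1.47087176e-03, -6.56373382e+01,  1.33615661e+00, -4.03785861e+01,
       -5.96748339e-02,  4.50663501e-02,  1.94454615e-04]), 'tool_pos': array([211.58390193, 614.09452094, 221.64371329]), 'eef_rot': array([-8.92260932e-05,  1.65140972e-01,  9.86269630e-01, -8.18171425e-04]), 'wrist_force': array([ 0.79340083, -0.68133988, -0.27447867]), 'moment': array([-0.0035059 ,  0.01277018,  0.00243758]), 'grip_width': 86.74546841151756}
scene {'camera_matrix': array([[589.78848293,   0.        , 314.45994383],
       [  0.        , 589.78848293, 234.1366133 ],
       [  0.        ,   0.        ,   1.        ]]), 'rvec': array([ 1.99134472,  0.9471636 , -0.49989142]), 'tvec': array([-321.64343861, -168.57613266, 1765.76786093])}
white_board [([414.2, 195.5], 0.69), ([451.8, 262.9], 0.59)]
dark_
[... 665 characters left out ...]
[306.5, 330.3], 0.71)]
rest_1 [([194.8, 250.3], 0.86), ([466.3, 252.2], 0.6)]
rack [([147.7, 344.4], 0.76), ([321.2, 235.3], 0.7)]
brass_plate [([307.9, 153.0], 0.22)]
{'camera_matrix': array([[373.23246205,   0.        , 315.25835878],
       [  0.        , 373.23246205, 234.99922444],
       [  0.        ,   0.        ,   1.        ]]), 'T_tool_cam': array([[-4.75644151e-05, -9.70452918e-01, -2.41290555e-01,
         6.53497369e+01],
       [ 9.99999990e-01, -1.37267798e-05, -1.41916956e-04,
        -1.04182426e+00],
       [ 1.34411582e-04, -2.41290559e-01,  9.70452909e-01,
        -1.63640258e+02],
       [ 0.00000000e+00,  0.00000000e+00,  0.00000000e+00,
         1.00000000e+00]])}
0.6
```

View pics/scene0.png

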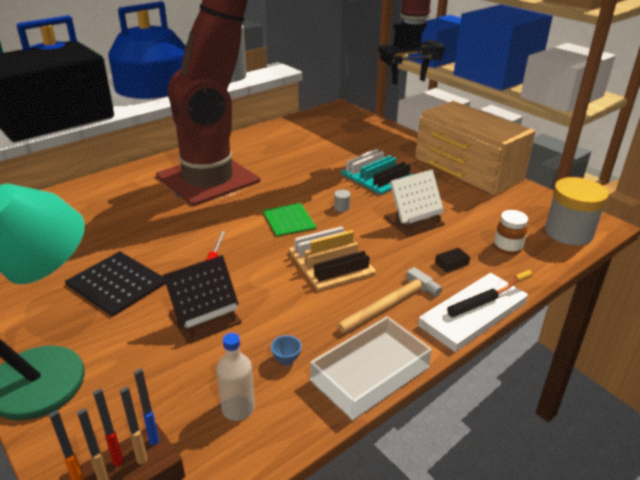

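View pics/top0.png

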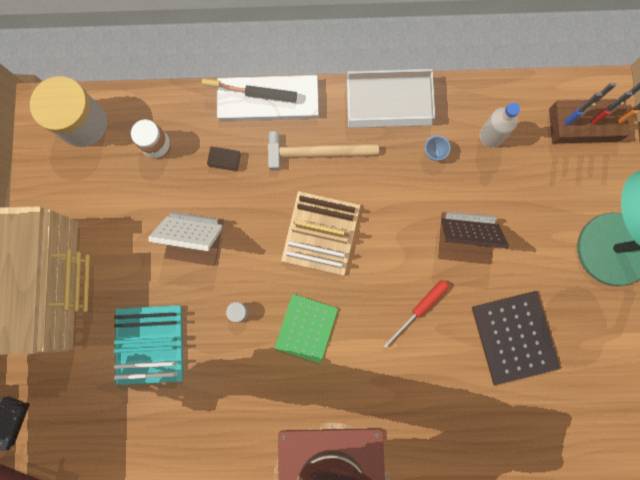

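```bash
python3 - <<'E'
import cv2
t=cv2.imread("pics/top0.png");s=cv2.imread("pics/scene0.png")
def c(im,x,y,w,h,f,n):
    cv2.imwrite(n,cv2.resize(im[y:y+h,x:x+w],None,fx=f,fy=f,interpolation=cv2.INTER_CUBIC))
c(t,140,190,100,100,6,"pics/c1.png");c(t,270,185,100,100,6,"pics/c2.png");c(t,425,190,100,100,6,"pics/c3.png")
c(s,375,160,80,80,7,"pics/c4.png");c(s,280,215,100,80,7,"pics/c5.png");c(s,155,245,100,100,6,"pics/c6.png")
import numpy as np
A=[cv2.imread(f"pics/c{i}.png") for i in (1,3)]
E
```

```text
(no output)
```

View pics/c1.png

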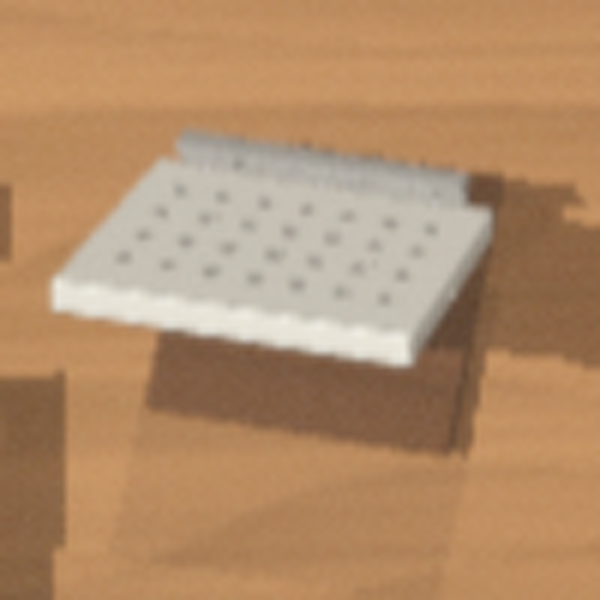

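View pics/c2.png

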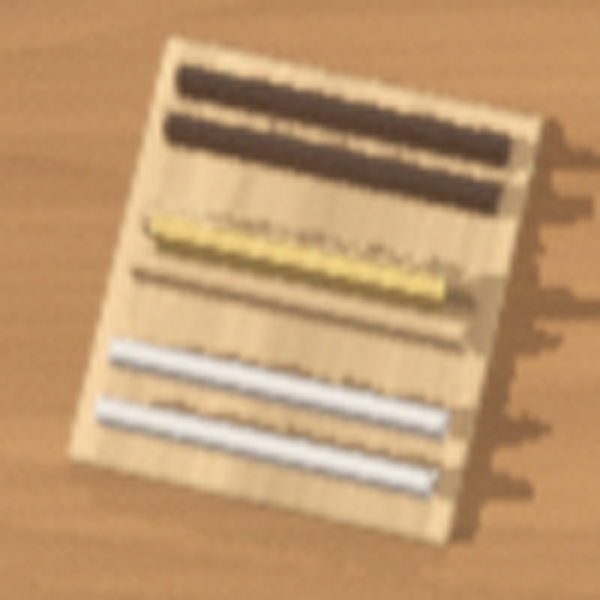

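View pics/c3.png

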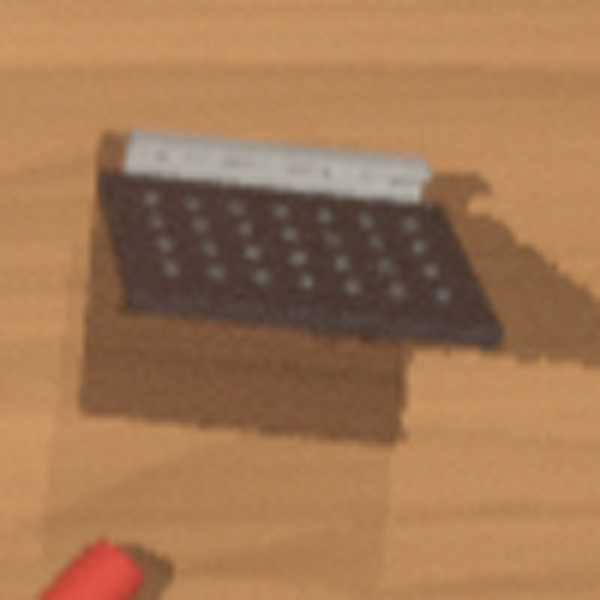

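View pics/c4.png

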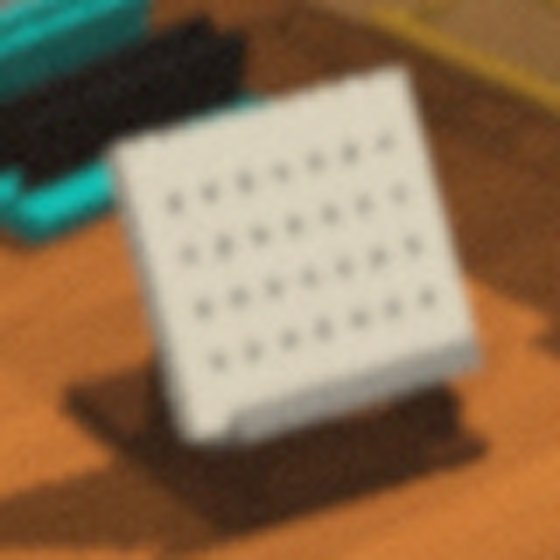

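View pics/c5.png

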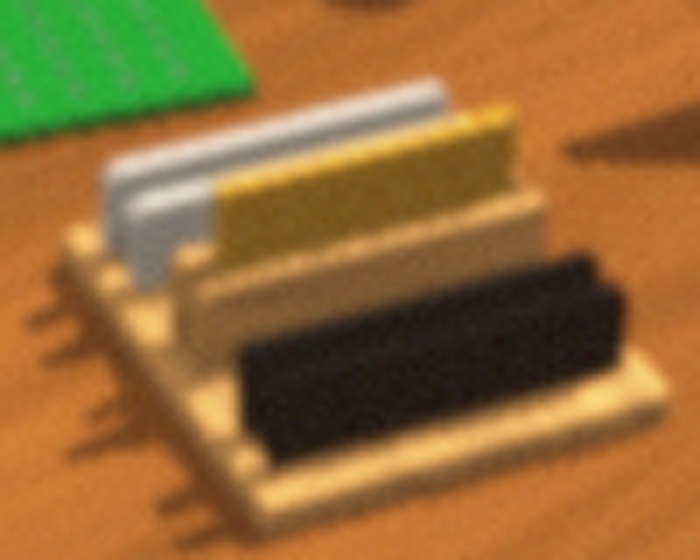

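View pics/c6.png

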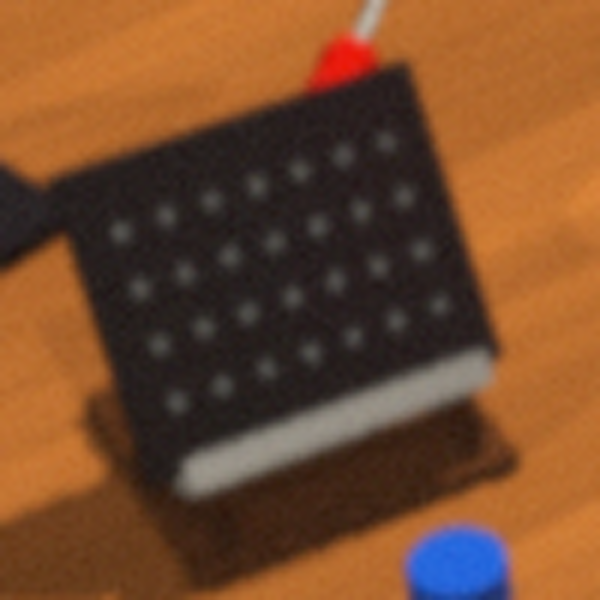

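```bash
cat > h.py <<'E'
import numpy as np,cv2
from scipy.optimize import least_squares
from scipy.spatial.transform import Rotation as R
def cam(ci):
    return R.from_rotvec(ci['rvec']).as_matrix(),np.array(ci['tvec']),ci['camera_matrix']
def wcam(ci,st):
    q=st['eef_rot'];T=np.eye(4);T[:3,:3]=R.from_quat([q[1],q[2],q[3],q[0]]).as_matrix();T[:3,3]=st['tool_pos']
    M=np.linalg.inv(T@ci['T_tool_cam']);return M[:3,:3],M[:3,3],ci['camera_matrix']
def proj(c,P):
    p=c[0]@np.asarray(P,float).T+c[1][:,None];p=c[2]@(p/p[2]);return p[:2].T
def rackR(yaw): return R.from_euler('z',yaw).as_matrix()
def boardR(yaw,tilt=np.radians(35)): return R.from_euler('z',yaw).as_matrix()@R.from_euler('y',-tilt).as_matrix()
# params: x,y,yaw (z fixed)
def fit(obs,kind,z,p0,free_z=False):
    def f(p):
        Rm=rackR(p[2]) if kind=='rack' else boardR(p[2])
        zz=p[3] if free_z else z
        r=[]
        for c,L,uv in obs:
            P=np.array(L)@Rm.T+[p[0],p[1],zz]; r.append((proj(c,P)-uv).ravel())
        return np.concatenate(r)
    s=least_squares(f,list(p0)+([z] if free_z else []),x_scale=[10,10,.1]+([10] if free_z else []),loss='soft_l1')
    return s.x,np.round(f(s.x).reshape(-1,2),1)
def up(uv,off,f): return np.array(off)+(np.array(uv,float)+.5)/f-.5
E
cat > m1.py <<'E'
from h import *
from station import camera_info
T=cam(camera_info('top'));S=cam(camera_info('scene'))
rt=[(85,75,14),(85,-75,14),(-85,-75,14),(-85,75,14)];rtu=up([(172,40),(542,120),(447,540),(72,458)],(270,185),6)
rs=[(-85,-75,14),(85,-75,14),(85,75,14)];rsu=up([(70,232),(258,495),(668,390)],(280,215),7)
for n,o in(("both",[(T,rt,rtu),(S,rs,rsu)]),("top",[(T,rt,rtu)]),("scene",[(S,rs,rsu)])):
    x,r=fit(o,'rack',0,(550,0,-.2));print('rack',n,x,r.tolist())
def bd(t):
    h=t/2
    return [(h,65,55),(h,-65,55),(h,-65,-55),(h,65,-55),(-h,65,55),(-h,-65,55)]
for n,t,o in(("white",12,[(T,[0,1,2,3,4,5],up([(55,283),(412,332),(490,212),(163,162),(57,310),(410,365)],(140,190),6)),(S,[1,0,2],up([(118,152),(408,68),(190,437)],(375,160),7))]),
 ("dark",8,[(T,[3,2,4,5],up([(100,175),(440,205),(128,310),(500,344)],(425,190),6)),(S,[1,0,2,3],up([(48,188),(408,65),(145,487),(497,352)],(155,245),6))])):
    L=np.array(bd(t));o=[(c,L[i],u) for c,i,u in o]
    p0=(550,250,-.1) if n=='white' else (550,-250,-.1)
    for k,oo in(("both",o),("top",o[:1]),("scene",o[1:])):
        for fz in (0,1):
            x,r=fit(oo,'b',78,p0,fz);print(n,k,np.round(x,3),r.tolist())
E
python3 m1.py
```

```text
rack both [ 5.55203992e+02  9.70719602e+00 -2.51898068e-01] [[-0.5, -1.0], [0.7, -0.2], [0.3, 1.0], [-1.1, -0.1], [-2.3, -0.8], [0.2, 1.4], [0.2, -0.5]]
rack top [ 5.54966561e+02  9.36930684e+00 -2.46564842e-01] [[-0.6, -0.8], [0.7, -0.4], [0.7, 1.0], [-0.8, 0.2]]
rack scene [ 5.55825026e+02  1.24808662e+01 -2.82360212e-01] [[-0.6, -1.9], [-0.1, 0.8], [0.7, 0.0]]
white both [ 5.51607e+02  3.03842e+02 -1.78000e-01] [[-0.5, -0.5], [0.3, 0.7], [0.9, -0.7], [-0.4, -0.9], [-0.8, 0.1], [0.4, 0.2], [-0.6, -1.0], [-1.3, -0.4], [0.8, 0.0]]
white both [ 5.51653e+02  3.04496e+02 -1.79000e-01  7.59550e+01] [[-0.5, -0.4], [0.2, 0.8], [0.8, -0.5], [-0.4, -0.8], [-0.8, 0.2], [0.3, 0.3], [-0.5, -0.4], [-1.2, 0.2], [0.9, 0.6]]
white top [ 5.51241e+02  3.03811e+02 -1.74000e-01] [[-0.5, -0.2], [0.4, 0.7], [0.8, -0.7], [-0.5, -0.6], [-0.7, 0.4], [0.6, 0.2]]
white top [ 5.55757e+02  3.10848e+02 -1.74000e-01  5.11200e+01] [[0.3, -0.2], [-0.2, 0.5], [0.0, -0.4], [-0.2, -0.2], [0.1, 0.3], [-0.0, -0.1]]
white scene [ 5.54317e+02  3.02814e+02 -2.11000e-01] [[-0.3, -0.9], [-0.0, 0.4], [0.4, 0.3]]
white scene [
[... 157 characters left out ...]
, [0.7, -0.7], [0.2, 0.4], [0.3, 1.1], [-0.4, -2.2], [-0.3, -1.7], [0.7, 0.3], [1.0, 0.5]]
dark both [ 5.36318e+02 -3.24278e+02 -1.28000e-01  7.54700e+01] [[-0.3, -1.1], [0.4, -0.4], [0.1, 0.8], [0.1, 1.4], [-0.4, -1.2], [-0.4, -0.8], [0.7, 1.2], [0.9, 1.3]]
dark top [ 5.36471e+02 -3.23474e+02 -1.25000e-01] [[-0.6, -1.3], [0.3, -0.8], [0.0, 0.7], [0.1, 1.1]]
dark top [ 5.40018e+02 -3.29162e+02 -1.21000e-01  5.57080e+01] [[-0.0, -0.9], [-0.1, -0.6], [0.6, 0.6], [-0.4, 0.8]]
dark scene [ 5.38027e+02 -3.25343e+02 -1.34000e-01] [[-0.6, -1.7], [-0.4, -1.1], [0.3, 0.8], [0.8, 1.1]]
dark scene [ 5.18558e+02 -3.16285e+02 -1.37000e-01  6.04300e+01] [[0.2, -1.2], [-0.8, -0.1], [0.6, 0.2], [-0.1, 1.1]]
```

```bash
cat > plan.py <<'E'
from h import *
from station import readout
def pose(s=None):
    s=s or readout.read_state();q=s['eef_rot'];return R.from_quat([q[1],q[2],q[3],q[0]]),np.array(s['tool_pos'])
def toolR(B): return R.from_matrix(np.column_stack([B[:,1],B[:,0],-B[:,2]]))
def boardtgt(x,y,z,yaw,tiltdeg,up): # centre of board, up = TCP height above centre along board z
    B=boardR(yaw,np.radians(tiltdeg));return toolR(B),np.array([x,y,z])+up*B[:,2]
def plan(tR,tp,N=None,src=None,dec=2):
    r0,p0=src or pose()
    w=(r0.inv()*tR).as_rotvec();d=r0.inv().apply(tp-p0)
    n=N or int(np.ceil(max(np.abs(d).max()/48,np.abs(np.degrees(w)).max()/4.8,1)))
    wi=np.round(np.degrees(w/n)/5,3)
    rw=R.from_rotvec(np.radians(wi*5))
    A=np.zeros((3,3));M=R.identity()
    for k in range(n): A+=M.as_matrix();M=M*rw
    s=np.round(np.linalg.solve(A,d)/50,3)
    rr,pp=r0,p0
    for k in range(n): pp=pp+rr.apply(s*50);rr=rr*rw
    print(n,'rows xyz',s.tolist(),'rot',wi.tolist(),'| end err',np.round(pp-tp,1),np.round(np.degrees((rr.inv()*tR).as_rotvec()),2))
    return rr,pp
def st():
    s=readout.read_state();print('t',round(s['clock'],2),'p',np.round(s['tool_pos'],1),'q',np.round(s['joint_pos'],2),'F',np.round(s['wrist_force'],1),'g',round(s['grip_width'],1))
E
python3 -c "
from plan import *
st();plan(*boardtgt(552,304,76.5,-.178,35,101))"
```

```text
t 0.6 p [211.7 614.5 222.6] q [-1.34  0.33  0.04  1.47 -0.01  1.34 -0.06] F [ 0.5  0.9 -0.3] g 86.9
17 rows xyz [-0.505, 0.062, 0.138] rot [-0.34, -0.291, 0.923] | end err [ 0.4 -0.1 -0.2] [ 0.02 -0.02  0.  ]
```

Request:
play_rows:
  motion:
    - {"xyz": [-0.505, 0.062, 0.1], "rot": [-0.34, -0.291, 0.923], "gripper": 87}
    - {"xyz": [-0.505, 0.062, 0.1], "rot": [-0.34, -0.291, 0.923], "gripper": 87}
    - {"xyz": [-0.505, 0.062, 0.1], "rot": [-0.34, -0.291, 0.923], "gripper": 87}
    - {"xyz": [-0.505, 0.062, 0.1], "rot": [-0.34, -0.291, 0.923], "gripper": 87}
    - {"xyz": [-0.505, 0.062, 0.1], "rot": [-0.34, -0.291, 0.923], "gripper": 87}
    - {"xyz": [-0.505, 0.062, 0.1], "rot": [-0.34, -0.291, 0.923], "gripper": 87}
    - {"xyz": [-0.505, 0.062, 0.1], "rot": [-0.34, -0.291, 0.923], "gripper": 87}
    - {"xyz": [-0.505, 0.062, 0.1], "rot": [-0.34, -0.291, 0.923], "gripper": 87}
    - {"xyz": [-0.505, 0.062, 0.1], "rot": [-0.34, -0.291, 0.923], "gripper": 87}
    - {"xyz": [-0.505, 0.062, 0.1], "rot": [-0.34, -0.291, 0.923], "gripper": 87}

```text
clock: 1.6
tool_pos: [425.9, 480.9, 197.4]
eef_rot: [0.145, 0.534, 0.824, 0.122]
wrist_force: [-0.3, 0.2, 0.0]
grip_width: 87.3
```

```bash
python3 -c "
from plan import *
st();plan(*boardtgt(552,304,76.5,-.178,35,101))"
```

```text
t 1.6 p [425.9 480.9 197.4] q [-1.34  0.16  0.27  1.8   0.32  0.99 -0.81] F [-0.3  0.2  0. ] g 87.3
7 rows xyz [-0.496, 0.044, 0.188] rot [-0.337, -0.29, 0.917] | end err [-0.1 -0.  -0.2] [-0.01 -0.01  0.01]
```

Request:
play_rows:
  motion:
    - {"xyz": [-0.496, 0.044, 0.188], "rot": [-0.337, -0.29, 0.917], "gripper": 87}
    - {"xyz": [-0.496, 0.044, 0.188], "rot": [-0.337, -0.29, 0.917], "gripper": 87}
    - {"xyz": [-0.496, 0.044, 0.188], "rot": [-0.337, -0.29, 0.917], "gripper": 87}
    - {"xyz": [-0.496, 0.044, 0.188], "rot": [-0.337, -0.29, 0.917], "gripper": 87}
    - {"xyz": [-0.496, 0.044, 0.188], "rot": [-0.337, -0.29, 0.917], "gripper": 87}
    - {"xyz": [-0.496, 0.044, 0.188], "rot": [-0.337, -0.29, 0.917], "gripper": 87}
    - {"xyz": [-0.496, 0.044, 0.188], "rot": [-0.337, -0.29, 0.917], "gripper": 87}
    - {"xyz": [0, 0, 0], "rot": [0, 0, 0], "gripper": 87}

```text
clock: 2.4
tool_pos: [494.4, 311.7, 157.7]
eef_rot: [0.231, 0.732, 0.612, 0.191]
wrist_force: [0.5, 0.6, 0.3]
grip_width: 86.9
```

```bash
cat > look.py <<'E'
import sys
from plan import *
from station import capture,camera_info
import pickle
n=sys.argv[1];st();s=readout.read_state();im=capture('wrist');ci=camera_info('wrist')
pickle.dump((s,ci),open(f'pics/{n}.pkl','wb'));cv2.imwrite(f'pics/{n}.png',im[:,:,::-1])
E
python3 look.py w1; python3 -c "
from plan import *
plan(*boardtgt(552,304,76.5,-.178,35,101))"
```

```text
t 2.4 p [494.4 311.7 157.7] q [-1.35  0.04  0.37  2.1   0.73  0.88 -1.6 ] F [0.5 0.6 0.3] g 86.9
1 rows xyz [0.006, 0.016, -0.005] rot [-0.024, 0.004, 0.043] | end err [-0. -0. -0.] [-0.  0.  0.]
```

View pics/w1.png

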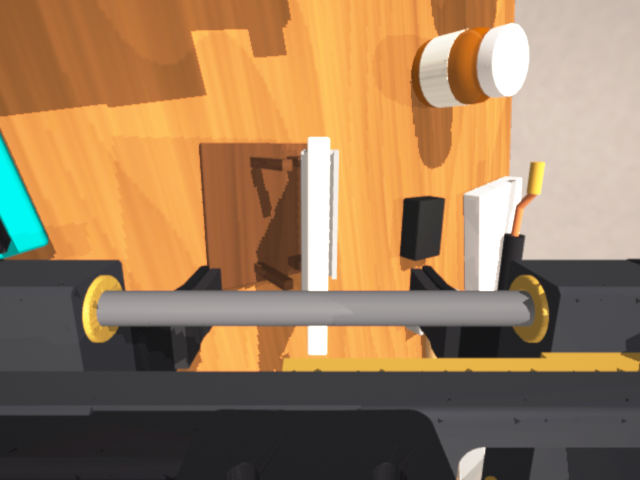

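```bash
python3 - <<'E'
import cv2,numpy as np
from h import *
import pickle
im=cv2.imread('pics/w1.png')
a=cv2.resize(im[125:175,285:345],None,fx=10,fy=8*1.25/1,interpolation=0);b=cv2.resize(im[325:375,285:345],None,fx=10,fy=10,interpolation=0)
cv2.imwrite('pics/w1c.png',cv2.resize(np.hstack([a,b]),(800,333)))
s,ci=pickle.load(open('pics/w1.pkl','rb'));c=wcam(ci,s)
for z in (76.5,):
    B=boardR(-.178);P=np.array([(h,y,55) for h in(6,-6) for y in (65,-65)])@B.T+[552,304,z];print(proj(c,P))
E
```

```text
[[326.94546156 135.92315788]
 [325.17884447 351.55021361]
 [304.65385704 135.90542665]
 [305.9407603  351.513147  ]]
```

View pics/w1c.png

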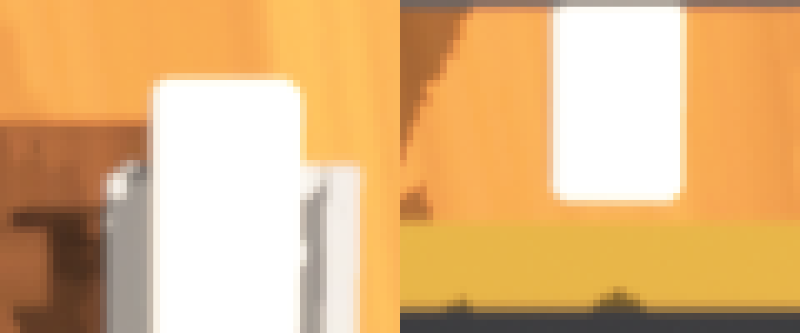

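```bash
python3 -c "
from plan import *
B=boardR(-.178);c=np.array([552,304,76.5])+1.3*B[:,0]-1.3*B[:,1];print(c)
plan(*boardtgt(*c,-.178,35,23),N=4)"
```

```text
[552.81789206 302.53198787  77.24564937]
4 rows xyz [-0.005, 0.011, 0.389] rot [-0.006, 0.001, 0.011] | end err [ 0.  -0.  -0.1] [-0.  0. -0.]
```

Request:
play_rows:
  motion:
    - {"xyz": [-0.005, 0.011, 0.389], "rot": [-0.006, 0, 0.011], "gripper": 87}
    - {"xyz": [-0.005, 0.011, 0.389], "rot": [-0.006, 0, 0.011], "gripper": 87}
    - {"xyz": [-0.005, 0.011, 0.389], "rot": [-0.006, 0, 0.011], "gripper": 87}
    - {"xyz": [-0.005, 0.011, 0.389], "rot": [-0.006, 0, 0.011], "gripper": 87}
    - {"xyz": [0, 0, 0], "rot": [0, 0, 0], "gripper": 87}

```text
clock: 2.95
tool_pos: [540.6, 305.7, 95.3]
eef_rot: [0.231, 0.731, 0.612, 0.192]
wrist_force: [-0.7, -1.0, 0.4]
grip_width: 86.9
```

```bash
python3 look.py w2
```

```text
t 2.95 p [540.6 305.7  95.3] q [-1.28  0.2   0.42  2.1   0.75  0.68 -1.61] F [-0.7 -1.   0.4] g 86.9
```

View pics/w2.png

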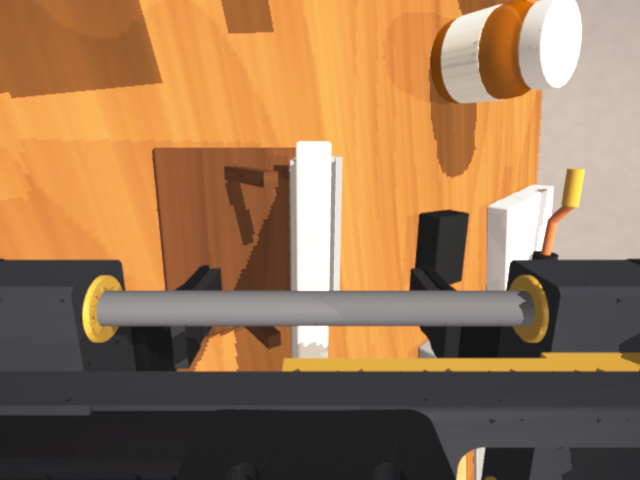

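Request:
play_rows:
  motion:
    - {"xyz": [0, 0, 0], "rot": [0, 0, 0], "gripper": 20}
    - {"xyz": [0, 0, 0], "rot": [0, 0, 0], "gripper": 14}
    - {"xyz": [0, 0, 0], "rot": [0, 0, 0], "gripper": 8}
    - {"xyz": [0, 0, 0], "rot": [0, 0, 0], "gripper": 5}
    - {"xyz": [0, 0, 0], "rot": [0, 0, 0], "gripper": 5}
    - {"xyz": [0, 0, 0], "rot": [0, 0, 0], "gripper": 5}
    - {"xyz": [0, 0, 0], "rot": [0, 0, 0], "gripper": 5}
    - {"xyz": [0, 0, 0], "rot": [0, 0, 0], "gripper": 5}
    - {"xyz": [0, 0, 0], "rot": [0, 0, 0], "gripper": 5}
    - {"xyz": [0, 0, 0], "rot": [0, 0, 0], "gripper": 5}

```text
clock: 4.0
tool_pos: [540.1, 306.1, 96.5]
eef_rot: [0.231, 0.731, 0.612, 0.193]
wrist_force: [-0.5, -0.3, 0.1]
grip_width: 14.9
```

```bash
python3 look.py w3
```

```text
t 4.0 p [540.1 306.1  96.5] q [-1.28  0.19  0.42  2.1   0.75  0.69 -1.61] F [-0.5 -0.3  0.1] g 14.9
```

View pics/w3.png

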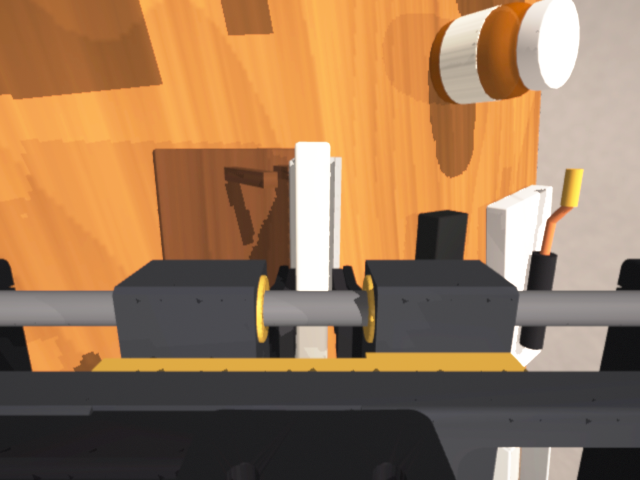

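Still closing (14.9 mm), a few more rows.

Request:
play_rows:
  motion:
    - {"xyz": [0, 0, 0], "rot": [0, 0, 0], "gripper": 5}
    - {"xyz": [0, 0, 0], "rot": [0, 0, 0], "gripper": 5}
    - {"xyz": [0, 0, 0], "rot": [0, 0, 0], "gripper": 5}

```text
clock: 4.35
tool_pos: [539.9, 306.1, 96.4]
eef_rot: [0.231, 0.731, 0.612, 0.193]
wrist_force: [-1.0, 0.5, -0.5]
grip_width: 12.0
```

```bash
python3 -c "
from plan import *
st()
r,p=pose();print(np.round(r.as_matrix(),3))
# rack targets
yaw=-.25;Rk=rackR(yaw);c=np.array([555.2,9.7,0])
ws=c+Rk@[-55,0,14];ds=c+Rk@[55,0,14];print(ws,ds)
# lift 70 along tool -z and up, then
plan(*boardtgt(*(ws+[0,0,55+60]),yaw,0,23),src=(r,p+[-30,0,70]))
"
```

```text
t 4.35 p [539.9 306.1  96.4] q [-1.29  0.19  0.42  2.1   0.75  0.68 -1.61] F [-1.   0.5 -0.5] g 12.0
[[ 0.176  0.806  0.565]
 [ 0.984 -0.145 -0.101]
 [ 0.001  0.574 -0.819]]
[501.90981681  23.30721776  14.        ] [608.49018319  -3.90721776  14.        ]
8 rows xyz [-0.696, 0.11, 0.075] rot [0.875, -0.032, 0.1] | end err [-0.1  0.1  0. ] [ 0.01 -0.01  0.02]
```

Request:
play_rows:
  motion:
    - {"xyz": [0, 0, -0.1], "rot": [0, 0, 0], "gripper": 5}
    - {"xyz": [0, 0, -0.2], "rot": [0, 0, 0], "gripper": 5}
    - {"xyz": [0, 0, -0.4], "rot": [0, 0, 0], "gripper": 5}
    - {"xyz": [0, 0, -0.5], "rot": [0, 0, 0], "gripper": 5}
    - {"xyz": [0, 0, -0.6], "rot": [0, 0, 0], "gripper": 5}
    - {"xyz": [0, 0, 0], "rot": [0, 0, 0], "gripper": 5}

```text
clock: 4.95
tool_pos: [488.3, 317.7, 173.8]
eef_rot: [0.229, 0.731, 0.612, 0.196]
wrist_force: [-0.3, 1.3, -1.8]
grip_width: 11.8
```

```bash
python3 -c "
from plan import *
st()
yaw=-.25;Rk=rackR(yaw);c=np.array([555.2,9.7,0])
ws=c+Rk@[-55,0,14]
plan(*boardtgt(*(ws+[0,0,55+90]),yaw,0,23),N=11)
"
```

```text
t 4.95 p [488.3 317.7 173.8] q [-1.36  0.01  0.37  2.09  0.73  0.91 -1.6 ] F [-0.3  1.3 -1.8] g 11.8
11 rows xyz [-0.518, 0.136, 0.027] rot [0.637, -0.03, 0.074] | end err [-0.1  0.2  0.1] [ 0.02 -0.   -0.  ]
```

Request:
play_rows:
  motion:
    - {"xyz": [-0.3, 0.08, 0.016], "rot": [0.637, -0.03, 0.074], "gripper": 5}
    - {"xyz": [-0.5, 0.136, 0.027], "rot": [0.637, -0.03, 0.074], "gripper": 5}
    - {"xyz": [-0.518, 0.136, 0.027], "rot": [0.637, -0.03, 0.074], "gripper": 5}
    - {"xyz": [-0.518, 0.136, 0.027], "rot": [0.637, -0.03, 0.074], "gripper": 5}
    - {"xyz": [-0.518, 0.136, 0.027], "rot": [0.637, -0.03, 0.074], "gripper": 5}
    - {"xyz": [-0.518, 0.136, 0.027], "rot": [0.637, -0.03, 0.074], "gripper": 5}
    - {"xyz": [-0.518, 0.136, 0.027], "rot": [0.637, -0.03, 0.074], "gripper": 5}
    - {"xyz": [-0.518, 0.136, 0.027], "rot": [0.637, -0.03, 0.074], "gripper": 5}
    - {"xyz": [-0.518, 0.136, 0.027], "rot": [0.637, -0.03, 0.074], "gripper": 5}
    - {"xyz": [-0.4, 0.1, 0.02], "rot": [0.637, -0.03, 0.074], "gripper": 5}
    - {"xyz": [-0.3, 0.08, 0.016], "rot": [0.637, -0.03, 0.074], "gripper": 5}
    - {"xyz": [0, 0, 0], "rot": [0, 0, 0], "gripper": 5}

```text
clock: 6.15
tool_pos: [501.8, 47.2, 179.3]
eef_rot: [0.002, 0.792, 0.61, -0.003]
wrist_force: [0.7, 0.0, -3.1]
grip_width: 11.9
```

```bash
python3 look.py w4; python3 -c "
from plan import *
yaw=-.25;Rk=rackR(yaw);c=np.array([555.2,9.7,0])
ws=c+Rk@[-55,0,14]
plan(*boardtgt(*(ws+[0,0,55+90]),yaw,0,23))
"
```

```text
t 6.15 p [501.8  47.2 179.3] q [-1.03  0.06  0.89  1.9  -0.05  1.2  -0.38] F [ 0.7  0.  -3.1] g 11.9
1 rows xyz [-0.489, 0.138, -0.055] rot [0.004, 0.082, -0.072] | end err [ 0. -0.  0.] [ 0. -0.  0.]
```

View pics/w4.png

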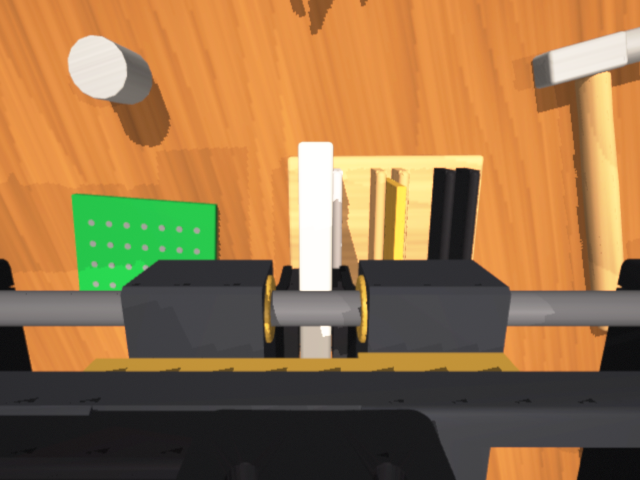

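Request:
play_rows:
  motion:
    - {"xyz": [-0.245, 0.07, 0], "rot": [0, 0.04, -0.036], "gripper": 5}
    - {"xyz": [-0.245, 0.07, 0], "rot": [0, 0.04, -0.036], "gripper": 5}
    - {"xyz": [0, 0, 0], "rot": [0, 0, 0], "gripper": 5}
    - {"xyz": [0, 0, 0], "rot": [0, 0, 0], "gripper": 5}

```text
clock: 6.6
tool_pos: [501.5, 25.5, 179.5]
eef_rot: [-0.001, 0.789, 0.615, 0.001]
wrist_force: [-0.4, 1.7, -2.2]
grip_width: 11.8
```

```bash
python3 look.py w5; python3 -c "
from plan import *
yaw=-.25;Rk=rackR(yaw);c=np.array([555.2,9.7,0])
ws=c+Rk@[-55,0,14]
plan(*boardtgt(*(ws+[0,0,55+90]),yaw,0,23))
im=cv2.imread('pics/w5.png');cv2.imwrite('pics/w5c.png',cv2.resize(im[120:270,270:510],None,fx=3.3,fy=3.3,interpolation=2))
"
```

```text
t 6.6 p [501.5  25.5 179.5] q [-1.01  0.05  0.91  1.91 -0.05  1.2  -0.33] F [-0.4  1.7 -2.2] g 11.8
1 rows xyz [-0.047, 0.019, -0.05] rot [0.001, -0.029, 0.052] | end err [-0.  0. -0.] [-0.  0. -0.]
```

View pics/w5c.png

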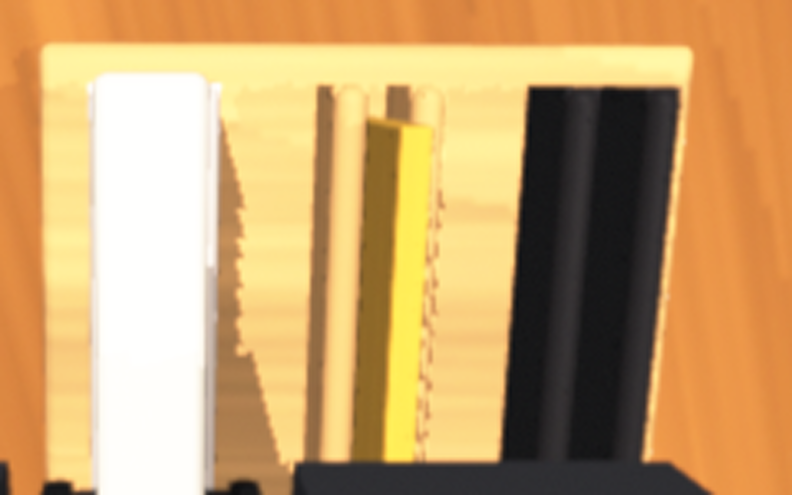

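```bash
cat > m2.py <<'E'
from plan import *
import pickle
s,ci=pickle.load(open('pics/w5.pkl','rb'));c=wcam(ci,s)
L=[(-85,75,14),(85,75,14),(41.5,65,14),(68.5,65,45),(-70.5,65,45),(-39.5,65,45)]
uv=up([(42,45),(691,47),(528,88),(680,90),(88,86),(222,86)],(270,120),3.3)
x,r=fit([(c,L,uv)],'rack',0,(555,10,-.25));print(x,r.tolist())
# board in tool frame: upper edge corners
r0,p0=pose(s)
def f(p):
    P=np.array([(p[0]+65,p[1]-6,p[2]),(p[0]+65,p[1]+6,p[2])]);return (proj(c,r0.apply(P)+p0)-up([(97,73),(205,73)],(270,120),3.3)).ravel()
q=least_squares(f,[0,0,-34]);print('board upper-edge centre in tool',q.x,q.fun)
Rk=rackR(x[2]);ws=np.array([x[0],x[1],0])+Rk@[-55,0,14]
e=r0.apply([q.x[0],q.x[1],0])+p0;print('slot-board in rack axes',Rk.T@(ws-e),'tool in rack',(R.from_matrix(Rk).inv()*r0).as_matrix().round(4))
E
python3 m2.py
```

```text
[ 5.54917918e+02  8.71326829e+00 -2.51381671e-01] [[-0.9, -0.0], [2.0, 0.4], [-0.5, -0.2], [-0.1, -0.3], [0.5, -0.0], [-0.2, 0.2]]
board upper-edge centre in tool [ -0.34208356   0.19229914 -22.58639556] [ 4.20845367e-08  8.29969767e-04 -4.26584847e-08 -8.29931220e-04]
slot-board in rack axes [   0.74448247   -2.59541989 -165.49777643] tool in rack [[-5.3e-03  1.0e+00  1.0e-04]
 [ 1.0e+00  5.3e-03  2.6e-03]
 [ 2.6e-03  1.0e-04 -1.0e+00]]
```

```bash
cat > m3.py <<'E'
from plan import *
import pickle
s,ci=pickle.load(open('pics/w1.pkl','rb'));c=wcam(ci,s);r0,p0=pose(s)
B=boardR(-.178)
uv=[(307.6,136.2),(329.7,136.2),(307.6,355),(327.4,355)]
def f(p):
    Bm=boardR(p[3]);P=np.array([(-6,65,0),(6,65,0),(-6,-65,0),(6,-65,0)])@Bm.T+p[:3];return (proj(c,P)-uv).ravel()
q=least_squares(f,[520,304,120,-.178],x_scale=[10,10,10,.1]);print(q.x,q.fun.round(2))
s3,_=pickle.load(open('pics/w3.pkl','rb'));r3,p3=pose(s3)
p3=np.array([539.9,306.1,96.4])
print('edge centre in tool at grasp',r3.inv().apply(q.x[:3]-p3), 'board yaw vs tool', np.degrees((r3.inv()*toolR(boardR(q.x[3]))).as_rotvec()))
E
python3 m3.py
```

```text
[ 5.20059954e+02  3.09554666e+02  1.25161751e+02 -1.80987147e-01] [-0.27 -0.03  0.28  0.05  0.13 -0.05 -0.14  0.03]
edge centre in tool at grasp [-8.52022569e-02  2.55676057e-02 -3.51111452e+01] board yaw vs tool [ 0.04042419 -0.14329887  0.14297686]
```

```bash
python3 -c "
from plan import *
x=[554.92,8.71];yaw=-.2514;Rk=rackR(yaw)
ws=np.array([x[0],x[1],0])+Rk@[-55,0,14]
t=ws+Rk@[-.2,.3,0];t[2]=135;print(ws)
plan(toolR(boardR(yaw,0)),t,N=3)
"
```

```text
[501.64891913  22.39181066  14.        ]
3 rows xyz [-0.021, 0.005, 0.297] rot [0.0, -0.01, 0.023] | end err [-0.  -0.  -0.1] [ 0.    0.01 -0.01]
```

Request:
play_rows:
  motion:
    - {"xyz": [-0.019, 0.005, 0.297], "rot": [0, -0.01, 0.023], "gripper": 5}
    - {"xyz": [-0.019, 0.005, 0.297], "rot": [0, -0.01, 0.023], "gripper": 5}
    - {"xyz": [-0.019, 0.005, 0.297], "rot": [0, -0.01, 0.023], "gripper": 5}
    - {"xyz": [0, 0, 0], "rot": [0, 0, 0], "gripper": 5}
    - {"xyz": [0, 0, 0], "rot": [0, 0, 0], "gripper": 5}

```text
clock: 7.15
tool_pos: [501.8, 22.6, 135.1]
eef_rot: [0.0, 0.79, 0.613, -0.001]
wrist_force: [0.1, -0.2, -4.0]
grip_width: 11.9
```

```bash
python3 look.py w6; python3 -c "
from plan import *
im=cv2.imread('pics/w6.png');cv2.imwrite('pics/w6c.png',cv2.resize(im[100:270,240:480],None,fx=3.3,fy=3.3,interpolation=2))
"
```

```text
t 7.15 p [501.8  22.6 135.1] q [-0.98  0.12  0.92  1.96 -0.11  1.11 -0.27] F [ 0.1 -0.2 -4. ] g 11.9
```

View pics/w6c.png

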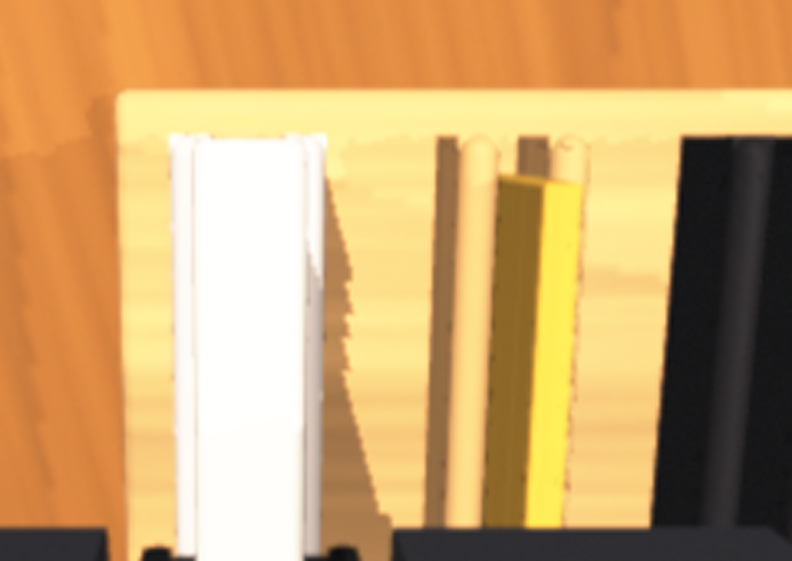

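Request:
play_rows:
  motion:
    - {"xyz": [0.003, 0, 0.16], "rot": [0, 0, 0], "gripper": 5}
    - {"xyz": [0.003, 0, 0.16], "rot": [0, 0, 0], "gripper": 5}
    - {"xyz": [0, 0, 0.16], "rot": [0, 0, 0], "gripper": 5}
    - {"xyz": [0, 0, 0.16], "rot": [0, 0, 0], "gripper": 5}
    - {"xyz": [0, 0, 0.1], "rot": [0, 0, 0], "gripper": 5}
    - {"xyz": [0, 0, 0], "rot": [0, 0, 0], "gripper": 5}
    - {"xyz": [0, 0, 0], "rot": [0, 0, 0], "gripper": 5}

```text
clock: 7.9
tool_pos: [501.9, 22.2, 97.9]
eef_rot: [0.0, 0.791, 0.612, -0.001]
wrist_force: [0.4, 1.1, -2.5]
grip_width: 11.7
```

```bash
python3 -c "
from plan import *
st()"; python3 look.py w7
```

```text
t 7.9 p [501.9  22.2  97.9] q [-0.95  0.19  0.91  2.   -0.17  1.03 -0.22] F [ 0.4  1.1 -2.5] g 11.7
t 7.9 p [501.9  22.2  97.9] q [-0.95  0.19  0.91  2.   -0.17  1.03 -0.22] F [ 0.4  1.1 -2.5] g 11.7
```

View pics/w7.png

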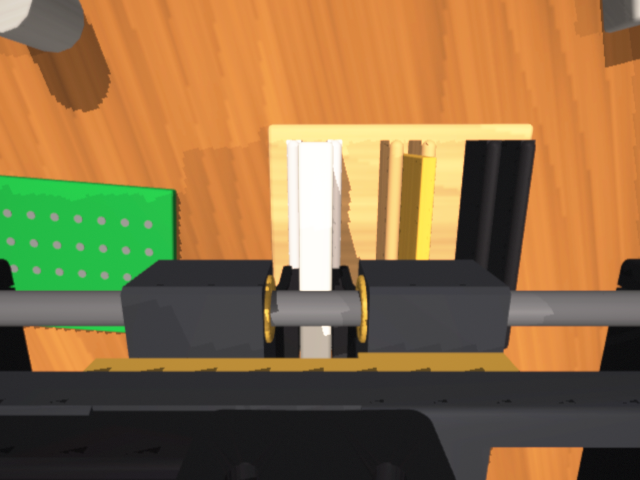

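In the slot without contact force. Continue down gently (about 9 mm left).

Request:
play_rows:
  motion:
    - {"xyz": [0, 0, 0.05], "rot": [0, 0, 0], "gripper": 5}
    - {"xyz": [0, 0, 0.05], "rot": [0, 0, 0], "gripper": 5}
    - {"xyz": [0, 0, 0.03], "rot": [0, 0, 0], "gripper": 5}
    - {"xyz": [0, 0, 0], "rot": [0, 0, 0], "gripper": 5}

```text
clock: 8.35
tool_pos: [501.7, 22.4, 91.2]
eef_rot: [0.0, 0.79, 0.612, -0.001]
wrist_force: [-0.4, -0.4, -3.4]
grip_width: 11.5
```

Request:
play_rows:
  motion:
    - {"xyz": [0, 0, 0.02], "rot": [0, 0, 0], "gripper": 5}
    - {"xyz": [0, 0, 0], "rot": [0, 0, 0], "gripper": 5}

```text
clock: 8.55
tool_pos: [501.9, 22.4, 90.4]
eef_rot: [0.0, 0.79, 0.612, -0.0]
wrist_force: [0.2, 0.4, -2.9]
grip_width: 11.6
```

Request:
play_rows:
  motion:
    - {"xyz": [0, 0, 0.02], "rot": [0, 0, 0], "gripper": 5}
    - {"xyz": [0, 0, 0], "rot": [0, 0, 0], "gripper": 5}

```text
clock: 8.75
tool_pos: [502.3, 22.0, 90.1]
eef_rot: [0.0, 0.791, 0.612, -0.0]
wrist_force: [-1.5, -2.0, 4.9]
grip_width: 11.5
```

Request:
play_rows:
  motion:
    - {"xyz": [0, 0, 0], "rot": [0, 0, 0], "gripper": 12}
    - {"xyz": [0, 0, 0], "rot": [0, 0, 0], "gripper": 14}
    - {"xyz": [0, 0, 0], "rot": [0, 0, 0], "gripper": 18}
    - {"xyz": [0, 0, 0], "rot": [0, 0, 0], "gripper": 26}
    - {"xyz": [0, 0, 0], "rot": [0, 0, 0], "gripper": 40}
    - {"xyz": [0, 0, 0], "rot": [0, 0, 0], "gripper": 50}
    - {"xyz": [0, 0, 0], "rot": [0, 0, 0], "gripper": 50}
    - {"xyz": [0, 0, 0], "rot": [0, 0, 0], "gripper": 50}

```text
clock: 9.55
tool_pos: [501.9, 22.4, 89.4]
eef_rot: [0.0, 0.791, 0.612, -0.0]
wrist_force: [0.3, 0.1, -0.1]
grip_width: 47.2
```

Request:
play_rows:
  motion:
    - {"xyz": [0, 0, -0.2], "rot": [0, 0, 0], "gripper": 50}
    - {"xyz": [0, 0, -0.4], "rot": [0, 0, 0], "gripper": 50}
    - {"xyz": [0, 0, -0.6], "rot": [0, 0, 0], "gripper": 60}
    - {"xyz": [0, 0, -0.8], "rot": [0, 0, 0], "gripper": 87}
    - {"xyz": [0, 0, -0.4], "rot": [0, 0, 0], "gripper": 87}
    - {"xyz": [0, 0, 0], "rot": [0, 0, 0], "gripper": 87}

```text
clock: 10.15
tool_pos: [503.7, 22.5, 212.9]
eef_rot: [0.001, 0.791, 0.612, 0.002]
wrist_force: [0.3, 0.4, -0.7]
grip_width: 74.4
```

```bash
python3 look.py w8; python3 -c "
from plan import *
B=boardR(-.129);c=np.array([536.7,-324.1,76.5])
r0,p0=pose()
plan(*boardtgt(*c,-.129,35,101),N=12)"
```

```text
t 10.15 p [503.7  22.5 212.9] q [-1.03  0.01  0.92  1.87 -0.01  1.26 -0.36] F [ 0.3  0.4 -0.7] g 74.4
12 rows xyz [-0.564, 0.047, 0.1] rot [-0.58, 0.035, -0.115] | end err [ 0.1 -0.2  0.3] [-0.03 -0.02  0.02]
```

View pics/w8.png

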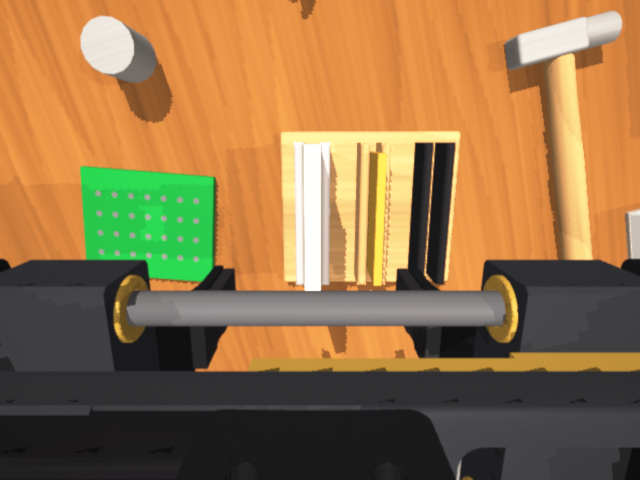

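Request:
play_rows:
  motion:
    - {"xyz": [-0.564, 0.047, 0.0], "rot": [-0.58, 0.035, -0.115], "gripper": 87}
    - {"xyz": [-0.564, 0.047, 0.05], "rot": [-0.58, 0.035, -0.115], "gripper": 87}
    - {"xyz": [-0.564, 0.047, 0.1], "rot": [-0.58, 0.035, -0.115], "gripper": 87}
    - {"xyz": [-0.564, 0.047, 0.1], "rot": [-0.58, 0.035, -0.115], "gripper": 87}
    - {"xyz": [-0.564, 0.047, 0.1], "rot": [-0.58, 0.035, -0.115], "gripper": 87}
    - {"xyz": [-0.564, 0.047, 0.1], "rot": [-0.58, 0.035, -0.115], "gripper": 87}

```text
clock: 10.8
tool_pos: [480.2, -146.7, 187.4]
eef_rot: [0.114, 0.762, 0.629, 0.1]
wrist_force: [0.1, -1.0, 0.3]
grip_width: 87.0
```

```bash
python3 -c "
from plan import *
st()
plan(*boardtgt(536.7,-324.1,76.5,-.129,35,101),N=7)"
```

```text
t 10.8 p [ 480.2 -146.7  187.4] q [-0.78 -0.37  0.84  2.14  0.37  0.96 -0.29] F [ 0.1 -1.   0.3] g 87.0
7 rows xyz [-0.48, 0.037, 0.103] rot [-0.5, 0.031, -0.094] | end err [ 0.2  0.1 -0.1] [ 0.01 -0.   -0.02]
```

Request:
play_rows:
  motion:
    - {"xyz": [-0.6, 0.05, 0.2], "rot": [0, 0.0, 0], "gripper": 87}
    - {"xyz": [-0.6, 0.05, 0.2], "rot": [0, 0, 0], "gripper": 87}
    - {"xyz": [-0.6, 0.05, 0.1], "rot": [0, 0, 0], "gripper": 87}

```text
clock: 11.1
tool_pos: [476.9, -238.4, 164.3]
eef_rot: [0.114, 0.763, 0.629, 0.099]
wrist_force: [-1.1, 0.2, 0.7]
grip_width: 87.1
```

```bash
python3 -c "
from plan import *
st()
plan(*boardtgt(536.7,-324.1,76.5,-.129,35,101),N=5)"
```

```text
t 11.1 p [ 476.9 -238.4  164.3] q [-0.83 -0.34  1.12  2.11  0.33  0.9  -0.05] F [-1.1  0.2  0.7] g 87.1
5 rows xyz [-0.307, 0.048, 0.042] rot [-0.707, 0.047, -0.136] | end err [-0.   0.1  0. ] [ 0. -0. -0.]
```

Request:
play_rows:
  motion:
    - {"xyz": [-0.3, 0.048, 0.042], "rot": [-0.707, 0.047, -0.136], "gripper": 87}
    - {"xyz": [-0.3, 0.048, 0.042], "rot": [-0.707, 0.047, -0.136], "gripper": 87}

```text
clock: 11.3
tool_pos: [478.4, -268.2, 162.5]
eef_rot: [0.16, 0.746, 0.631, 0.14]
wrist_force: [-0.5, 0.8, -0.0]
grip_width: 87.0
```

```bash
python3 -c "
from plan import *
st()
plan(*boardtgt(536.7,-324.1,76.5,-.129,35,101),N=3)"
```

```text
t 11.3 p [ 478.4 -268.2  162.5] q [-0.68 -0.36  1.06  2.17  0.3   0.75  0.08] F [-0.5  0.8 -0. ] g 87.0
3 rows xyz [-0.318, 0.039, 0.044] rot [-0.696, 0.046, -0.132] | end err [ 0.   0.1 -0.1] [ 0.   -0.01 -0.01]
```

Request:
play_rows:
  motion:
    - {"xyz": [-0.318, 0.039, 0.044], "rot": [-0.696, 0.046, -0.132], "gripper": 87}
    - {"xyz": [-0.318, 0.039, 0.044], "rot": [-0.696, 0.046, -0.132], "gripper": 87}
    - {"xyz": [-0.318, 0.039, 0.044], "rot": [-0.696, 0.046, -0.132], "gripper": 87}
    - {"xyz": [0, 0, 0], "rot": [0, 0, 0], "gripper": 87}
    - {"xyz": [0, 0, 0], "rot": [0, 0, 0], "gripper": 87}

```text
clock: 11.8
tool_pos: [478.7, -315.7, 159.1]
eef_rot: [0.224, 0.718, 0.629, 0.198]
wrist_force: [0.6, 0.5, 0.3]
grip_width: 87.0
```

```bash
python3 look.py w9;python3 -c "
from plan import *
plan(*boardtgt(536.7,-324.1,76.5,-.129,35,101))
im=cv2.imread('pics/w9.png');
a=im[110:170,280:350];b=im[315:375,280:350]
cv2.imwrite('pics/w9c.png',cv2.resize(np.hstack([a,b]),None,fx=5,fy=5,interpolation=0))"
```

```text
t 11.8 p [ 478.7 -315.7  159.1] q [-0.55 -0.37  1.12  2.24  0.1   0.52  0.43] F [0.6 0.5 0.3] g 87.0
1 rows xyz [-0.027, -0.003, 0.005] rot [-0.033, -0.007, -0.009] | end err [ 0. -0.  0.] [0. 0. 0.]
```

View pics/w9.png

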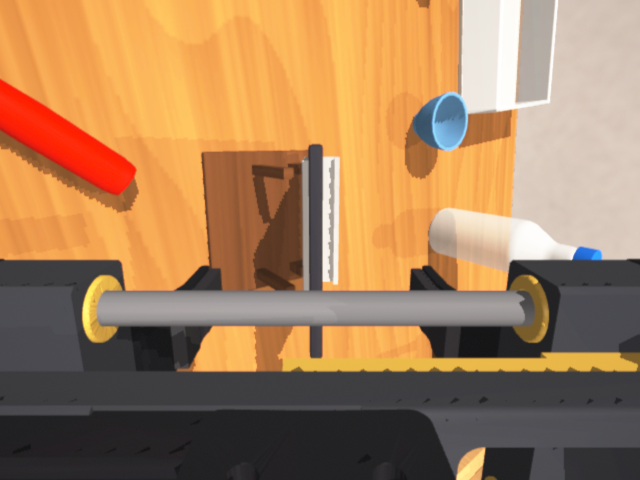

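View pics/w9c.png

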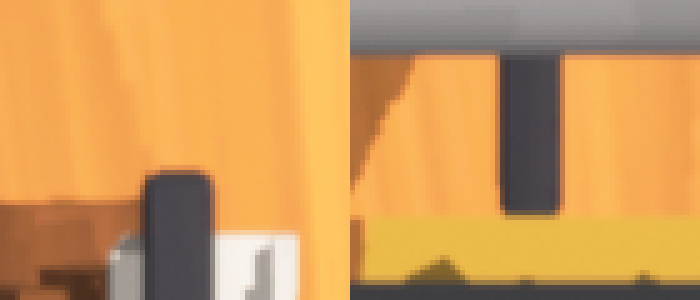

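```bash
cat > m4.py <<'E'
from plan import *
import pickle
s,ci=pickle.load(open('pics/w9.pkl','rb'));c=wcam(ci,s);r0,p0=pose(s)
uv=np.array([(308.6,144),(322.6,144),(310,358),(322.3,358)])-.5
def f(p):
    Bm=boardR(p[3]);P=np.array([(-4,65,0),(4,65,0),(-4,-65,0),(4,-65,0)])@Bm.T+p[:3];return (proj(c,P)-uv).ravel()
q=least_squares(f,[500,-320,120,-.129],x_scale=[10,10,10,.1]);print(q.x,q.fun.round(2))
B=boardR(q.x[3]);print('centre',q.x[:3]-55*B[:,2])
plan(toolR(B),q.x[:3]-34.5*B[:,2],N=4)
E
python3 m4.py
```

```text
[ 5.04610503e+02 -3.20331882e+02  1.22876986e+02 -1.28753433e-01] [-0.38  0.04  0.39  0.   -0.25 -0.02  0.24 -0.02]
centre [ 535.89608583 -324.38241566   77.82362387]
4 rows xyz [-0.009, 0.001, 0.396] rot [-0.008, -0.001, -0.003] | end err [ 0.  -0.   0.1] [-0.   -0.01  0.01]
```

Request:
play_rows:
  motion:
    - {"xyz": [-0.009, 0.001, 0.396], "rot": [-0.008, 0, 0], "gripper": 87}
    - {"xyz": [-0.009, 0.001, 0.396], "rot": [-0.008, 0, 0], "gripper": 87}

```text
clock: 12.05
tool_pos: [502.8, -319.7, 127.8]
eef_rot: [0.226, 0.716, 0.629, 0.199]
wrist_force: [0.9, 0.5, 0.2]
grip_width: 87.1
```

```bash
python3 -c "
from plan import *
st()
B=boardR(-.1288);plan(toolR(B),np.array([504.61,-320.33,122.88])-34.5*B[:,2],N=2)"
```

```text
t 12.05 p [ 502.8 -319.7  127.8] q [-0.78 -0.32  1.36  2.24  0.04  0.43  0.5 ] F [0.9 0.5 0.2] g 87.1
2 rows xyz [-0.004, -0.013, 0.396] rot [0.004, 0.0, -0.002] | end err [0. 0. 0.] [ 0.  0. -0.]
```

Request:
play_rows:
  motion:
    - {"xyz": [-0.004, -0.01, 0.3], "rot": [0, 0, 0], "gripper": 87}
    - {"xyz": [0, 0, 0], "rot": [0, 0, 0], "gripper": 87}

```text
clock: 12.25
tool_pos: [506.7, -313.3, 120.3]
eef_rot: [0.227, 0.715, 0.631, 0.197]
wrist_force: [-0.0, -0.1, -0.0]
grip_width: 87.1
```

```bash
python3 -c "
from plan import *
st()
B=boardR(-.1288);plan(toolR(B),np.array([504.61,-320.33,122.88])-34.5*B[:,2],N=2)"
```

```text
t 12.25 p [ 506.7 -313.3  120.3] q [-0.84 -0.38  1.38  2.25  0.23  0.42  0.33] F [-0.  -0.1 -0. ] g 87.1
2 rows xyz [-0.072, 0.005, 0.317] rot [0.001, 0.009, 0.027] | end err [-0.1 -0.   0. ] [ 0.  0. -0.]
```

```bash
cat > kin.py <<'E'
from plan import *
import pickle,glob,itertools
def fk(q,p,s):
    d1,L1,L2,dt,a0,ty,ae,aw=p
    z=lambda a:R.from_euler('z',a)
    y=lambda a:R.from_euler('y',a)
    r=z(a0+s[0]*q[0]);P=np.array([0,0,d1.item() if hasattr(d1,'item') else d1])
    r=r*y(q[1]);r=r*z(s[1]*q[2]);P=P+r.apply([ae,0,L1]);r=r*y(q[3]);P=P+r.apply([-ae,0,L2]);r=r*z(s[2]*q[4])
    r=r*y(q[5]);P=P+r.apply([aw,0,dt]);r=r*z(s[3]*q[6]+ty)
    return r,P
if __name__=='__main__':
    D=[]
    for f in sorted(glob.glob('pics/w*.pkl')):
        st_,_=pickle.load(open(f,'rb'));D.append((st_['joint_pos'],*pose(st_)))
    s_=readout.read_state();D.append((s_['joint_pos'],*pose(s_)))
    out=[]
    for s in itertools.product((1,-1),repeat=4):
        def res(p):
            o=[]
            for q,r,P in D:
                rr,PP=fk(q,p,s);o+=list(PP-P)+list(200*(rr.inv()*r).as_rotvec())
            return np.array(o)
        for a0 in (0,np.pi):
          for ty in (0,np.pi/2,-np.pi/2):
            z=least_squares(res,[350,400,400,250,a0,ty,0,0],max_nfev=60,x_scale=[100,100,100,100,1,1,10,10]);out.append((z.cost,s,z.x,np.abs(z.fun).max()))
    out.sort(key=lambda t:t[0])
    for o in out[:4]:print(o[0],o[1],np.round(o[2],2),o[3])
    pickle.dump(out[0],open('kin.pkl','wb'))
E
python3 kin.py
```

```text
299.4494644606178 (-1, -1, -1, -1) [ 2.7000e+02  4.8225e+02  5.2809e+02  3.7946e+02 -6.0000e-02 -4.7700e+00
  1.4100e+00  6.6400e+00] 7.131022566655208
299.44946446994453 (-1, -1, -1, -1) [ 2.7000e+02  4.8225e+02  5.2809e+02  3.7946e+02 -6.0000e-02  1.5100e+00
  1.4100e+00  6.6400e+00] 7.131022326739665
299.4494644729698 (-1, -1, -1, -1) [ 2.7000e+02  4.8225e+02  5.2809e+02  3.7946e+02 -6.0000e-02  1.5100e+00
  1.4100e+00  6.6400e+00] 7.131022190851049
86369.49092965257 (1, -1, -1, -1) [-607.52 -118.97 -289.54 -304.65    1.92   -4.84  558.96    0.61] 174.97118113620928
```

```bash
cat > sim.py <<'E'
from kin import *
K=pickle.load(open('kin.pkl','rb'));p,s=K[2],K[1]
lo=np.array([-2.58,-.38,-1.3,.25,-1.5,.08,-2.65]);hi=np.array([2.58,2.09,1.39,2.4,4.64,2.09,2.65])
def err(q,r,P):
    rr,PP=fk(q,p,s);return np.r_[P-PP,300*rr.apply((rr.inv()*r).as_rotvec())]
def jac(q):
    r0,P0=fk(q,p,s);J=np.zeros((6,7))
    for i in range(7):
        d=q.copy();d[i]+=1e-5;r,P=fk(d,p,s);J[:,i]=np.r_[P-P0,300*(r*r0.inv()).as_rotvec()]/1e-5
    return J
def step(q,r,P,lam=1,it=6):
    for _ in range(it):
        e=err(q,r,P);J=jac(q);act=np.ones(7,bool)
        for _ in range(3):
            Ja=J[:,act];dq=np.zeros(7);dq[act]=Ja.T@np.linalg.solve(Ja@Ja.T+lam*np.eye(6),e)
            bad=act&((q+dq<lo)|(q+dq>hi))
            if not bad.any():break
            act&=~bad
        q=np.clip(q+dq,lo,hi)
    return q
def goto(q,tR,tp,n):
    r0,P0=fk(q,p,s);w=(r0.inv()*tR).as_rotvec()
    for k in range(1,n+1):
        q=step(q,r0*R.from_rotvec(w*k/n),P0+(tp-P0)*k/n)
    e=err(q,tR,tp);print(np.round(fk(q,p,s)[1]),'q',np.round(q,2),'err',np.round(np.linalg.norm(e[:3]),1),np.round(np.linalg.norm(e[3:])/300,3));return q
E
cat > s1.py <<'E'
from sim import *
# validation: w1->w4->w8->w9
g=lambda n:pickle.load(open(f'pics/{n}.pkl','rb'))[0]
for a,b,n in(('w3','w4',15),('w8','w9',14)):
    A,B=g(a),g(b);q=goto(A['joint_pos'],*pose(B),n);print('actual',np.round(B['joint_pos'],2))
q=readout.read_state()['joint_pos'].copy();print('now')
yaw=lambda y:toolR(boardR(y,0))
for az_end in (0.2,):
  q1=goto(q,yaw(-.15),np.array([480,-250,250.]),8)
  q1=goto(q1,yaw(-.1),np.array([450,0,280.]),10)
  q1=goto(q1,yaw(0.3),np.array([430,250,280.]),10)
  q1=goto(q1,yaw(0.3),np.array([650,350,280.]),10)
  q1=goto(q1,yaw(0),np.array([780,0,280.]),12)
  q1=goto(q1,yaw(-.3),np.array([700,-350,280.]),12)
  B=boardR(-.1288);e=np.array([504.61,-320.33,122.88])
  q1=goto(q1,toolR(B),e+80*B[:,2],12)
  q1=goto(q1,toolR(B),e-34.5*B[:,2],8)
E
python3 s1.py
```

```text
[502.  47. 179.] q [-0.85  0.05  0.71  1.91 -0.03  1.2  -0.38] err 0.0 0.0
actual [-1.03  0.06  0.89  1.9  -0.05  1.2  -0.38]
[ 479. -316.  159.] q [-0.58 -0.38  1.19  2.24  0.04  0.53  0.52] err 0.0 0.0
actual [-0.55 -0.37  1.12  2.24  0.1   0.52  0.43]
now
[ 480. -250.  250.] q [-0.77  0.22  1.34  1.74 -0.22  1.36  0.47] err 0.0 0.0
[450.   0. 280.] q [-1.13 -0.25  0.91  1.88  0.2   1.42 -0.36] err 0.0 0.0
[430. 250. 280.] q [-1.35 -0.05  0.73  1.79  0.03  1.39 -0.31] err 0.0 0.0
[650. 350. 280.] q [-1.02  0.56  0.74  1.18 -0.37  1.53 -0.03] err 0.0 0.0
[780.   0. 280.] q [-0.5   0.68  0.82  1.04 -0.48  1.59  0.19] err 0.0 0.0
[ 700. -350.  280.] q [-0.06  0.71  0.9   1.03 -0.53  1.61  0.38] err 0.0 0.0
[ 459. -314.  188.] q [-0.18 -0.3   0.86  2.24 -0.22  0.62  0.75] err 0.0 0.0
[ 524. -323.   95.] q [-0.44  0.16  1.21  2.22 -1.05  0.6   1.42] err 0.0 0.0
```

```bash
cat > s2.py <<'E'
from sim import *
import io,contextlib
q0=readout.read_state()['joint_pos'].copy()
yaw=lambda y:toolR(boardR(y,0))
B=boardR(-.1288);e=np.array([504.61,-320.33,122.88])
def run(wps,q=q0,v=True):
    for r,P,n in wps:q=goto(q,r,np.array(P,float),n)
    return q
def pol(az,rad,z): return [rad*np.cos(az),rad*np.sin(az),z]
for name,zn,zf,rf in(("A",250,300,860),("B",420,200,860)):
    print(name)
    w=[(yaw(-.15),[480,-250,250],6)]
    for az in(-.3,.2,.7,1.2): w.append((yaw(az*.6),pol(az,450,zn),8))
    for az in (1.2,): w.append((yaw(az*.6),pol(az,700,zf),8))
    for az in (.7,.2,-.3,-.55): w.append((yaw(az),pol(az,rf if az>-.5 else 750,zf),10))
    w.append((toolR(B),e+110*B[:,2],12));w.append((toolR(B),e-34.5*B[:,2],8))
    run(w)
E
python3 s2.py
```

```text
A
[ 480. -250.  250.] q [-0.77  0.23  1.35  1.74 -0.23  1.36  0.47] err 0.0 0.0
[ 430. -133.  250.] q [-0.98 -0.28  1.04  1.92  0.25  1.37 -0.19] err 0.0 0.0
[441.  89. 250.] q [-1.17 -0.19  0.81  1.92  0.14  1.35 -0.28] err 0.0 0.0
[344. 290. 250.] q [-1.37 -0.15  0.55  1.92  0.08  1.34 -0.42] err 0.0 0.0
[163. 419. 250.] q [-1.58 -0.13  0.29  1.92  0.04  1.34 -0.57] err 0.0 0.0
[254. 652. 300.] q [-1.49  0.39  0.33  1.27 -0.12  1.5  -0.46] err 0.0 0.0
[658. 554. 300.] q [-0.9   0.81  0.39  0.65 -0.28  1.72  0.04] err 0.0 0.0
[843. 171. 300.] q [-0.44  0.82  0.5   0.65 -0.36  1.72  0.06] err 0.0 0.0
[ 822. -254.  300.] q [ 0.03  0.84  0.6   0.65 -0.44  1.73  0.09] err 0.0 0.0
[ 639. -392.  300.] q [ 0.06  0.57  0.72  1.11 -0.36  1.58  0.15] err 0.0 0.0
[ 442. -312.  213.] q [-0.11 -0.37  0.8   2.23 -0.14  0.68  0.68] err 0.0 0.0
[ 524. -323.   95.] q [-0.47  0.18  1.25  2.22 -1.07  0.61  1.43] err 0.0 0.0
B
[ 480. -250.  250.] q [-0.77  0.23  1.35  1.74 -0.23  1.36  0.47] err 0.0 0.0
[ 430. -133.  420.] q [-0.98 -0.3   0.94  1.62  0.25  1.7  -0.2 ] err 0.0 0.0
[441.  89. 420.] q [-1.13 -0.21  0.72  1.62  0.14  1.68 -0.28] err 0.0 0.0
[344. 290. 420.] q [-1.31 -0.17  0.47  1.62  0.08  1.67 -0.42] err 0.0 0.0
[163. 419. 420.] q [-1.5  -0.15  0.21  1.62  0.03  1.67 -0.57] err 0.0 0.0
[254. 652. 200.] q [-1.44  0.42  0.24  1.41 -0.1   1.32 -0.47] err 0.0 0.0
[658. 554. 200.] q [-0.9   0.79  0.31  0.86 -0.22  1.52  0.04] err 0.0 0.0
[843. 171. 200.] q [-0.46  0.81  0.44  0.86 -0.31  1.53  0.07] err 0.0 0.0
[ 822. -254.  200.] q [-0.01  0.83  0.56  0.86 -0.4   1.54  0.11] err 0.0 0.0
[ 639. -392.  200.] q [ 0.06  0.6   0.67  1.26 -0.36  1.4   0.16] err 0.0 0.0
[ 442. -312.  213.] q [-0.05 -0.35  0.75  2.23 -0.2   0.69  0.73] err 0.0 0.0
[ 524. -323.   95.] q [-0.32  0.13  1.08  2.22 -0.99  0.57  1.38] err 0.0 0.0
```

```bash
cat > s3.py <<'E'
import sim,sys,time
from sim import *
rng=np.random.default_rng(int(sys.argv[1]))
q0=readout.read_state()['joint_pos'].copy()
B=boardR(-.1288);e=np.array([504.61,-320.33,122.88])
def T(az,rad,z,yaw,tilt): return toolR(boardR(yaw,np.radians(tilt))),np.array([rad*np.cos(az),rad*np.sin(az),z])
def gt(q,tR,tp):
    r0,P0=fk(q,p,s);w=(r0.inv()*tR).as_rotvec();n=int(np.ceil(max(np.linalg.norm(tp-P0)/45,np.degrees(np.abs(w)).max()/4.7,1)))
    mg=9
    for k in range(1,n+1):
        q=step(q,r0*R.from_rotvec(w*k/n),P0+(tp-P0)*k/n,it=2)
        mg=min(mg,(np.minimum(q-lo,hi-q)).min())
    return q,n,np.linalg.norm(err(q,tR,tp)),mg
def ev(W):
    q=q0;N=0;m=9;E=0
    for i,w in enumerate(W):
        q,n,er,mg=gt(q,*T(*w));N+=n;E=max(E,er)
        if i: m=min(m,mg)
    for d in(60,-34.5):
        q,n,er,mg=gt(q,toolR(B),e+d*B[:,2]);N+=n;m=min(m,mg);E=max(E,er)
    return N,m,E,q
def rw(): return [rng.uniform(-.65,1.0),rng.uniform(430,830),rng.uniform(250,420),rng.uniform(-1.2,1.2),rng.uniform(0,35)]
cost=lambda r:r[0]*.006-2*min(r[1],.25)+r[2]*.01-0.5*min(1.39-r[3][2],.5)
best=None;t0=time.time()
first=[-.45,520,260,-.13,25]
while time.time()-t0<130:
    if best is None or rng.random()<.25: W=[first]+[rw() for _ in range(rng.integers(1,4))]
    else:
        W=[list(w) for w in best[1]]
        i=rng.integers(1,len(W)) if len(W)>1 else 0
        if i: W[i]=list(np.clip(np.array(W[i])+rng.normal(size=5)*[.15,50,40,.2,6],[-.65,430,250,-1.2,0],[1,830,420,1.2,35]))
    r=ev(W);c=cost(r)
    if best is None or c<best[0]:best=(c,W,r)
print(best[0],[np.round(w,2).tolist() for w in best[1]],best[2][:3],np.round(best[2][3],2))
pickle.dump(best,open(f'best{sys.argv[1]}.pkl','wb'))
E
export OMP_NUM_THREADS=1; nproc; for i in 1 2 3 4; do python3 s3.py $i & done; wait
```

```text
1
this script no longer has the robot
-0.4415371585733393 [[-0.45, 520.0, 260.0, -0.13, 25.0], [-0.37, 698.46, 250.0, -0.35, 2.95], [-0.39, 769.71, 250.0, -0.2, 0.87], [-0.58, 662.1, 265.11, 0.07, 22.72]] (22, np.float64(0.16202327033057973), np.float64(0.05093820878201041)) [-0.06  0.09  0.79  2.22 -0.92  0.53  1.33]
-0.33223741486039815 [[-0.45, 520.0, 260.0, -0.13, 25.0], [-0.43, 830.0, 250.0, -0.69, 11.31]] (21, np.float64(0.1509683441604518), np.float64(0.12150847071437168)) [-0.32  0.13  1.07  2.22 -0.99  0.57  1.38]
-0.2155942864858808 [[-0.45, 520.0, 260.0, -0.13, 25.0], [-0.65, 518.17, 250.0, 0.1, 35.0]] (13, np.float64(0.022012710789716283), np.float64(0.04311350935517777)) [-0.08  0.09  0.81  2.22 -0.93  0.53  1.34]Exception ignored in: <_io.TextIOWrapper mode='rw' encoding='UTF-8'>
Traceback (most recent call last):
BrokenPipeError: [Errno 32] Broken pipe
```

```bash
cat > s4.py <<'E'
from plan import *
def T(az,rad,z,yaw,tilt): return toolR(boardR(yaw,np.radians(tilt))),np.array([rad*np.cos(az),rad*np.sin(az),z])
st()
r,p=pose();src=(r,p+r.apply([0,0,-90]));print(src[1])
for w in([-0.45, 520.0, 260.0, -0.13, 25.0], [-0.37, 698.46, 250.0, -0.35, 2.95], [-0.39, 769.71, 250.0, -0.2, 0.87], [-0.58, 662.1, 265.11, 0.07, 22.72]):
    print(T(*w)[1].round());src=plan(*T(*w),src=src)
E
python3 s4.py
```

```text
t 12.25 p [ 506.7 -313.3  120.3] q [-0.84 -0.38  1.38  2.25  0.23  0.42  0.33] F [-0.  -0.1 -0. ] g 87.1
[ 455.46182999 -306.53029307  193.99086643]
[ 468. -226.  260.]
3 rows xyz [0.541, 0.246, -0.367] rot [0.667, 0.005, 0.021] | end err [ 0.   0.  -0.1] [0.01 0.01 0.01]
[ 651. -253.  250.]
5 rows xyz [0.054, 0.702, 0.246] rot [0.879, -0.122, 0.492] | end err [-0.1 -0.1 -0.1] [-0.01 -0.    0.01]
[ 712. -293.  250.]
2 rows xyz [-0.194, 0.702, 0.029] rot [0.207, 0.028, -0.858] | end err [ 0.  -0.1 -0. ] [-0.  0.  0.]
[ 554. -363.  265.]
5 rows xyz [-0.338, -0.59, -0.164] rot [-0.869, 0.127, -0.609] | end err [ 0.  -0.1 -0.1] [ 0.    0.01 -0.01]
```

Request:
play_rows:
  motion:
    - {"xyz": [0, 0.2, -0.5], "rot": [0, 0, 0], "gripper": 87}
    - {"xyz": [0, 0.4, -0.7], "rot": [0, 0, 0], "gripper": 87}
    - {"xyz": [0.5, 0.35, -0.4], "rot": [0.667, 0, 0], "gripper": 87}
    - {"xyz": [0.5, 0.35, -0.4], "rot": [0.667, 0, 0], "gripper": 87}

```text
clock: 12.65
tool_pos: [508.6, -265.4, 241.0]
eef_rot: [0.184, 0.73, 0.638, 0.161]
wrist_force: [1.4, -1.3, 0.5]
grip_width: 87.0
```

```bash
cat > s5.py <<'E'
from sim import *
import sys
def T(az,rad,z,yaw,tilt): return toolR(boardR(yaw,np.radians(tilt))),np.array([rad*np.cos(az),rad*np.sin(az),z])
s_=readout.read_state();q=s_['joint_pos'].copy()
st();src=pose(s_)
B=boardR(-.1288);e=np.array([504.61,-320.33,122.88])
W=[T(*w) for w in ([-0.37, 698.46, 250.0, -0.35, 2.95], [-0.39, 769.71, 250.0, -0.2, 0.87], [-0.58, 662.1, 265.11, 0.07, 22.72])]+[(toolR(B),e+60*B[:,2]),(toolR(B),e-34.5*B[:,2])]
for w in W[int(sys.argv[1]):]:
    src=plan(*w,src=src);q=goto(q,*w,8)
E
python3 s5.py 0
```

```text
t 12.65 p [ 508.6 -265.4  241. ] q [-0.46 -0.31  0.84  2.07  0.14  0.81  0.2 ] F [ 1.4 -1.3  0.5] g 87.0
6 rows xyz [0.148, 0.445, 0.112] rot [0.842, -0.112, 0.402] | end err [-0.1  0.2  0. ] [ 0.01 -0.01  0.  ]
[ 651. -253.  250.] q [-0.34  0.48  0.92  1.4  -0.4   1.39  0.23] err 0.0 0.0
2 rows xyz [-0.196, 0.702, 0.03] rot [0.208, 0.028, -0.859] | end err [-0.  0.  0.] [ 0. -0.  0.]
[ 712. -293.  250.] q [-0.15  0.65  0.84  1.15 -0.48  1.51  0.4 ] err 0.0 0.0
5 rows xyz [-0.338, -0.59, -0.164] rot [-0.868, 0.127, -0.609] | end err [-0.  -0.  -0.1] [-0.01  0.01 -0.01]
[ 554. -363.  265.] q [-0.14  0.15  0.9   1.73 -0.47  1.09  0.99] err 0.0 0.0
3 rows xyz [0.32, -0.776, 0.303] rot [-0.817, -0.367, 0.666] | end err [-0.   0.1 -0.1] [ 0.  0. -0.]
[ 470. -316.  172.] q [-0.16 -0.23  0.86  2.24 -0.34  0.59  0.85] err 0.0 0.0
2 rows xyz [-0.001, 0.0, 0.945] rot [0.0, 0.0, -0.0] | end err [-0. -0. -0.] [ 0.  0. -0.]
[ 524. -323.   95.] q [-0.29  0.12  1.04  2.22 -0.98  0.56  1.37] err 0.0 0.0
```

Request:
play_rows:
  motion:
    - {"xyz": [0.148, 0.445, 0.112], "rot": [0.842, -0.112, 0.402], "gripper": 87}
    - {"xyz": [0.148, 0.445, 0.112], "rot": [0.842, -0.112, 0.402], "gripper": 87}
    - {"xyz": [0.148, 0.445, 0.112], "rot": [0.842, -0.112, 0.402], "gripper": 87}
    - {"xyz": [0.148, 0.445, 0.112], "rot": [0.842, -0.112, 0.402], "gripper": 87}
    - {"xyz": [0.148, 0.445, 0.112], "rot": [0.842, -0.112, 0.402], "gripper": 87}
    - {"xyz": [0.148, 0.445, 0.112], "rot": [0.842, -0.112, 0.402], "gripper": 87}
    - {"xyz": [-0.2, 0.7, 0.0], "rot": [0.2, 0, -0.859], "gripper": 87}
    - {"xyz": [-0.2, 0.7, 0.0], "rot": [0.2, 0, -0.859], "gripper": 87}

```text
clock: 13.45
tool_pos: [711.6, -291.7, 250.3]
eef_rot: [0.01, 0.77, 0.638, 0.006]
wrist_force: [0.8, -0.3, 2.1]
grip_width: 87.4
```

```bash
python3 s5.py 2
```

```text
t 13.45 p [ 711.6 -291.7  250.3] q [-0.14  0.69  0.88  1.12 -0.52  1.52  0.44] F [ 0.8 -0.3  2.1] g 87.4
5 rows xyz [-0.337, -0.59, -0.165] rot [-0.852, 0.13, -0.579] | end err [ 0.1 -0.  -0. ] [-0.   -0.01  0.  ]
[ 554. -363.  265.] q [-0.18  0.16  0.95  1.73 -0.48  1.1   1.  ] err 0.0 0.0
3 rows xyz [0.32, -0.777, 0.303] rot [-0.816, -0.368, 0.667] | end err [-0.   0.  -0.1] [-0.   -0.   -0.01]
[ 470. -316.  172.] q [-0.2  -0.24  0.9   2.24 -0.31  0.59  0.83] err 0.0 0.0
2 rows xyz [-0.0, 0.001, 0.945] rot [-0.0, -0.0, -0.001] | end err [ 0.1  0.  -0. ] [-0. -0.  0.]
[ 524. -323.   95.] q [-0.36  0.14  1.12  2.22 -1.01  0.58  1.39] err 0.0 0.0
```

Request:
play_rows:
  motion:
    - {"xyz": [-0.337, -0.59, -0.165], "rot": [-0.852, 0.13, -0.579], "gripper": 87}
    - {"xyz": [-0.337, -0.59, -0.165], "rot": [-0.852, 0.13, -0.579], "gripper": 87}
    - {"xyz": [-0.337, -0.59, -0.165], "rot": [-0.852, 0.13, -0.579], "gripper": 87}
    - {"xyz": [-0.337, -0.59, -0.165], "rot": [-0.852, 0.13, -0.579], "gripper": 87}
    - {"xyz": [-0.337, -0.59, -0.165], "rot": [-0.852, 0.13, -0.579], "gripper": 87}

```text
clock: 13.95
tool_pos: [550.8, -362.6, 268.0]
eef_rot: [0.139, 0.669, 0.716, 0.145]
wrist_force: [-0.0, -0.4, 0.1]
grip_width: 86.9
```

```bash
python3 s5.py 3
```

```text
t 13.95 p [ 550.8 -362.6  268. ] q [-0.18  0.15  0.94  1.73 -0.47  1.08  0.98] F [-0.  -0.4  0.1] g 86.9
3 rows xyz [0.319, -0.769, 0.325] rot [-0.788, -0.347, 0.662] | end err [ 0.   0.1 -0.1] [-0. -0.  0.]
[ 470. -316.  172.] q [-0.2  -0.24  0.89  2.24 -0.31  0.59  0.83] err 0.0 0.0
2 rows xyz [-0.001, 0.0, 0.945] rot [-0.0, -0.0, 0.0] | end err [-0.  -0.  -0.1] [-0. -0.  0.]
[ 524. -323.   95.] q [-0.36  0.14  1.12  2.22 -1.01  0.58  1.39] err 0.0 0.0
```

Request:
play_rows:
  motion:
    - {"xyz": [0.24, -0.577, 0.244], "rot": [-0.591, -0.26, 0.497], "gripper": 87}
    - {"xyz": [0.24, -0.577, 0.244], "rot": [-0.591, -0.26, 0.497], "gripper": 87}
    - {"xyz": [0.24, -0.577, 0.244], "rot": [-0.591, -0.26, 0.497], "gripper": 87}
    - {"xyz": [0.24, -0.577, 0.244], "rot": [-0.591, -0.26, 0.497], "gripper": 87}
    - {"xyz": [0, 0, 0], "rot": [0, 0, 0], "gripper": 87}

```text
clock: 14.45
tool_pos: [465.4, -308.6, 163.4]
eef_rot: [0.219, 0.72, 0.629, 0.197]
wrist_force: [-1.4, 0.9, -0.3]
grip_width: 87.2
```

```bash
python3 s5.py 4; python3 -c "
from plan import *
B=boardR(-.1288);e=np.array([504.61,-320.33,122.88]);plan(toolR(B),e+2*B[:,2],N=3);plan(toolR(B),e-34.5*B[:,2],N=5)"
```

```text
t 14.45 p [ 465.4 -308.6  163.4] q [-0.21 -0.24  0.85  2.25 -0.23  0.55  0.71] F [-1.4  0.9 -0.3] g 87.2
2 rows xyz [-0.069, 0.109, 0.907] rot [-0.079, -0.029, -0.041] | end err [ 0. -0.  0.] [ 0. -0.  0.]
[ 524. -323.   95.] q [-0.4   0.15  1.16  2.22 -1.02  0.59  1.4 ] err 0.0 0.0
3 rows xyz [-0.045, 0.069, 0.362] rot [-0.053, -0.019, -0.027] | end err [-0.  -0.  -0.1] [ 0.01 -0.01 -0.  ]
5 rows xyz [-0.027, 0.043, 0.363] rot [-0.032, -0.012, -0.016] | end err [0.1 0.  0.1] [ 0.01  0.01 -0.01]
```

Correct to the axis in the first rows, then check just before straddling.

Request:
play_rows:
  motion:
    - {"xyz": [-0.068, 0.104, 0.25], "rot": [-0.08, -0.03, -0.04], "gripper": 87}
    - {"xyz": [-0.068, 0.104, 0.25], "rot": [-0.08, -0.03, -0.04], "gripper": 87}
    - {"xyz": [0, 0, 0.3], "rot": [0, 0, 0], "gripper": 87}
    - {"xyz": [0, 0, 0], "rot": [0, 0, 0], "gripper": 87}

```text
clock: 14.85
tool_pos: [502.8, -326.0, 144.2]
eef_rot: [0.232, 0.715, 0.63, 0.197]
wrist_force: [0.1, -0.0, 0.7]
grip_width: 86.8
```

```bash
python3 s5.py 4; python3 -c "
from plan import *
B=boardR(-.1288);e=np.array([504.61,-320.33,122.88]);plan(toolR(B),e-34.5*B[:,2],N=4)"
```

```text
t 14.85 p [ 502.8 -326.   144.2] q [-0.42 -0.11  1.09  2.22 -0.47  0.48  0.93] F [ 0.1 -0.   0.7] g 86.8
2 rows xyz [0.063, -0.116, 0.525] rot [0.042, 0.05, 0.032] | end err [0. 0. 0.] [ 0. -0. -0.]
[ 524. -323.   95.] q [-0.4   0.15  1.16  2.22 -1.03  0.59  1.4 ] err 0.0 0.0
4 rows xyz [0.031, -0.058, 0.263] rot [0.021, 0.025, 0.016] | end err [ 0.  -0.  -0.1] [ 0. -0. -0.]
```

Request:
play_rows:
  motion:
    - {"xyz": [0, 0, 0], "rot": [0, 0, 0], "gripper": 87}
    - {"xyz": [0, 0, 0], "rot": [0, 0, 0], "gripper": 87}

```text
clock: 15.05
tool_pos: [501.9, -326.7, 145.2]
eef_rot: [0.232, 0.715, 0.629, 0.198]
wrist_force: [-0.4, -0.3, -0.0]
grip_width: 87.4
```

```bash
python3 -c "
from plan import *
st()
B=boardR(-.1288);e=np.array([504.61,-320.33,122.88]);plan(toolR(B),e-34.5*B[:,2],N=4)"
```

```text
t 15.05 p [ 501.9 -326.7  145.2] q [-0.41 -0.12  1.08  2.22 -0.46  0.48  0.93] F [-0.4 -0.3 -0. ] g 87.4
4 rows xyz [0.035, -0.058, 0.269] rot [0.026, 0.026, 0.012] | end err [-0.1 -0.  -0.1] [-0.    0.01 -0.01]
```

Request:
play_rows:
  motion:
    - {"xyz": [0.07, -0.116, 0.1], "rot": [0.05, 0.05, 0.024], "gripper": 87}
    - {"xyz": [0.07, -0.116, 0.2], "rot": [0.05, 0.05, 0.024], "gripper": 87}
    - {"xyz": [0, 0, 0.2], "rot": [0, 0, 0], "gripper": 87}
    - {"xyz": [0, 0, 0.2], "rot": [0, 0, 0], "gripper": 87}
    - {"xyz": [0, 0, 0], "rot": [0, 0, 0], "gripper": 87}
    - {"xyz": [0, 0, 0], "rot": [0, 0, 0], "gripper": 87}

```text
clock: 15.65
tool_pos: [512.5, -321.6, 108.9]
eef_rot: [0.226, 0.717, 0.629, 0.197]
wrist_force: [-0.8, -1.3, -0.7]
grip_width: 87.2
```

```bash
python3 -c "
from plan import *
st()
B=boardR(-.1288);e=np.array([504.61,-320.33,122.88]);plan(toolR(B),e-34.5*B[:,2],N=2)"; python3 s5.py 4
```

```text
t 15.65 p [ 512.5 -321.6  108.9] q [-0.53  0.09  1.27  2.24 -0.91  0.52  1.31] F [-0.8 -1.3 -0.7] g 87.2
2 rows xyz [0.002, 0.015, 0.185] rot [-0.01, 0.008, -0.002] | end err [ 0. -0.  0.] [0. 0. 0.]
t 15.65 p [ 512.5 -321.6  108.9] q [-0.53  0.09  1.27  2.24 -0.91  0.52  1.31] F [-0.8 -1.3 -0.7] g 87.2
1 rows xyz [0.005, 0.029, 0.37] rot [-0.02, 0.016, -0.004] | end err [ 0.  0. -0.] [0. 0. 0.]
[ 524. -323.   95.] q [-0.44  0.16  1.21  2.22 -1.05  0.6   1.42] err 0.0 0.0
```

Request:
play_rows:
  motion:
    - {"xyz": [0, 0.015, 0.1], "rot": [-0.01, 0.008, 0], "gripper": 87}
    - {"xyz": [0, 0.015, 0.15], "rot": [-0.01, 0.008, 0], "gripper": 87}
    - {"xyz": [0, 0, 0.12], "rot": [0, 0, 0], "gripper": 87}
    - {"xyz": [0, 0, 0], "rot": [0, 0, 0], "gripper": 87}
    - {"xyz": [0, 0, 0], "rot": [0, 0, 0], "gripper": 87}

```text
clock: 16.15
tool_pos: [524.5, -323.1, 95.4]
eef_rot: [0.226, 0.716, 0.629, 0.2]
wrist_force: [-0.1, -0.2, 0.7]
grip_width: 87.2
```

```bash
python3 look.py w10;python3 -c "
from plan import *
B=boardR(-.1288);e=np.array([504.61,-320.33,122.88]);plan(toolR(B),e-34.5*B[:,2],N=1)"
```

```text
t 16.15 p [ 524.5 -323.1   95.4] q [-0.42  0.18  1.17  2.23 -1.08  0.56  1.44] F [-0.1 -0.2  0.7] g 87.2
1 rows xyz [0.003, -0.016, 0.01] rot [0.027, -0.009, -0.014] | end err [0. 0. 0.] [ 0. -0.  0.]
```

View pics/w10.png

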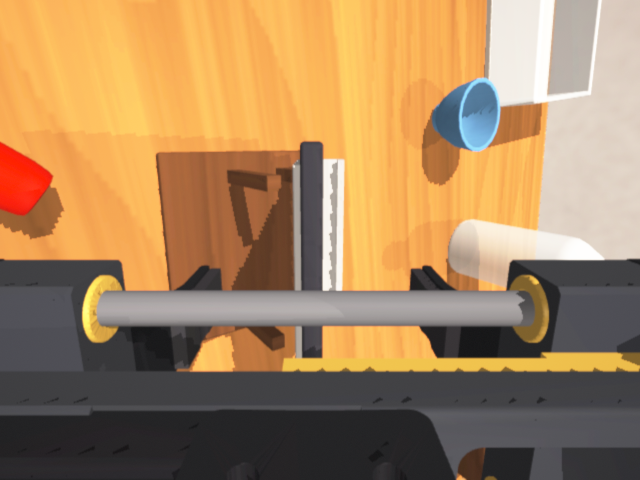

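Request:
play_rows:
  motion:
    - {"xyz": [0, -0.018, 0], "rot": [0.02, 0, -0.01], "gripper": 40}
    - {"xyz": [0, 0, 0], "rot": [0, 0, 0], "gripper": 15}
    - {"xyz": [0, 0, 0], "rot": [0, 0, 0], "gripper": 3}
    - {"xyz": [0, 0, 0], "rot": [0, 0, 0], "gripper": 3}
    - {"xyz": [0, 0, 0], "rot": [0, 0, 0], "gripper": 3}
    - {"xyz": [0, 0, 0], "rot": [0, 0, 0], "gripper": 3}
    - {"xyz": [0, 0, 0], "rot": [0, 0, 0], "gripper": 3}
    - {"xyz": [0, 0, 0], "rot": [0, 0, 0], "gripper": 3}
    - {"xyz": [0, 0, 0], "rot": [0, 0, 0], "gripper": 3}
    - {"xyz": [0, 0, 0], "rot": [0, 0, 0], "gripper": 3}
    - {"xyz": [0, 0, 0], "rot": [0, 0, 0], "gripper": 3}
    - {"xyz": [0, 0, 0], "rot": [0, 0, 0], "gripper": 3}

```text
clock: 17.4
tool_pos: [524.0, -322.6, 94.2]
eef_rot: [0.226, 0.716, 0.63, 0.199]
wrist_force: [-1.2, -0.1, -0.0]
grip_width: 7.6
```

Request:
play_rows:
  motion:
    - {"xyz": [0, 0, 0], "rot": [0, 0, 0], "gripper": 3}
    - {"xyz": [0, 0, 0], "rot": [0, 0, 0], "gripper": 3}
    - {"xyz": [0, 0, 0], "rot": [0, 0, 0], "gripper": 3}

```text
clock: 17.7
tool_pos: [524.1, -322.6, 94.2]
eef_rot: [0.226, 0.716, 0.63, 0.199]
wrist_force: [-0.8, -0.2, 0.2]
grip_width: 8.2
```

```bash
cat > s6.py <<'E'
from sim import *
s_=readout.read_state();q=s_['joint_pos'].copy();st()
r0,P0=pose(s_)
q=goto(q,r0,P0+r0.apply([0,5,-80]),6)
x=[554.92,8.71];yaw=-.2514;Rk=rackR(yaw)
ds=np.array([x[0],x[1],0])+Rk@[55,0,14];print(ds)
t=ds.copy();t[2]=200
q2=goto(q,toolR(boardR(yaw,0)),t,12)
t[2]=89
goto(q2,toolR(boardR(yaw,0)),t,8)
E
python3 s6.py
```

```text
t 17.7 p [ 524.1 -322.6   94.2] q [-0.42  0.19  1.17  2.23 -1.08  0.56  1.44] F [-0.8 -0.2  0.2] g 8.2
[ 483. -317.  163.] q [-0.38 -0.24  1.05  2.23 -0.27  0.55  0.79] err 0.0 0.0
[608.19108087  -4.97181066  14.        ]
[608.  -5. 200.] q [-0.43  0.25  0.44  1.65 -0.11  1.27 -0.21] err 0.0 0.0
[608.  -5.  89.] q [-0.41  0.35  0.42  1.76 -0.16  1.07 -0.17] err 0.0 0.0
```

Gripped (8 mm). Lift along the board plane, slowly (the wrist joints move a lot here).

Request:
play_rows:
  motion:
    - {"xyz": [0, 0, -0.1], "rot": [0, 0, 0], "gripper": 3}
    - {"xyz": [0, 0, -0.2], "rot": [0, 0, 0], "gripper": 3}
    - {"xyz": [0, 0, -0.25], "rot": [0, 0, 0], "gripper": 3}
    - {"xyz": [0, 0, -0.25], "rot": [0, 0, 0], "gripper": 3}
    - {"xyz": [0, 0, -0.25], "rot": [0, 0, 0], "gripper": 3}
    - {"xyz": [0, 0.1, -0.3], "rot": [0, 0, 0], "gripper": 3}
    - {"xyz": [0, 0.2, -0.3], "rot": [0, 0, 0], "gripper": 3}
    - {"xyz": [0, 0, 0], "rot": [0, 0, 0], "gripper": 3}

```text
clock: 18.5
tool_pos: [491.1, -318.5, 169.4]
eef_rot: [0.225, 0.716, 0.63, 0.199]
wrist_force: [-0.7, -0.8, -2.2]
grip_width: 7.5
```

```bash
python3 look.py w11; python3 -c "
from plan import *
x=[554.92,8.71];yaw=-.2514;Rk=rackR(yaw)
t=np.array([x[0],x[1],0])+Rk@[55,0,14];t[2]=205
plan(toolR(boardR(yaw,0)),t-Rk@[0,90,0],N=7)
plan(toolR(boardR(yaw,0)),t,N=10)"
```

```text
t 18.5 p [ 491.1 -318.5  169.4] q [-0.33 -0.21  0.97  2.21 -0.26  0.53  0.73] F [-0.7 -0.8 -2.2] g 7.5
7 rows xyz [0.686, 0.18, -0.044] rot [0.996, -0.065, 0.195] | end err [ 0.1 -0.   0.1] [-0.01 -0.02 -0.  ]
10 rows xyz [0.66, 0.135, -0.027] rot [0.697, -0.046, 0.136] | end err [-0.1 -0.  -0.3] [-0.    0.01  0.01]
```

View pics/w11.png

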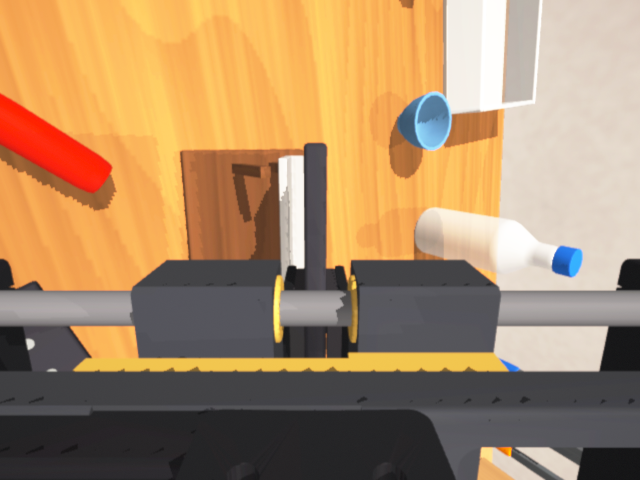

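Request:
play_rows:
  motion:
    - {"xyz": [0.3, 0.1, -0.1], "rot": [0.697, -0.046, 0.136], "gripper": 3}
    - {"xyz": [0.5, 0.13, -0.1], "rot": [0.697, -0.046, 0.136], "gripper": 3}
    - {"xyz": [0.66, 0.135, -0.027], "rot": [0.697, -0.046, 0.136], "gripper": 3}
    - {"xyz": [0.66, 0.135, -0.027], "rot": [0.697, -0.046, 0.136], "gripper": 3}
    - {"xyz": [0.66, 0.135, -0.027], "rot": [0.697, -0.046, 0.136], "gripper": 3}
    - {"xyz": [0.66, 0.135, -0.027], "rot": [0.697, -0.046, 0.136], "gripper": 3}
    - {"xyz": [0.66, 0.135, -0.027], "rot": [0.697, -0.046, 0.136], "gripper": 3}
    - {"xyz": [0.66, 0.135, -0.027], "rot": [0.697, -0.046, 0.136], "gripper": 3}
    - {"xyz": [0.66, 0.135, -0.027], "rot": [0.697, -0.046, 0.136], "gripper": 3}
    - {"xyz": [0.5, 0.1, -0.02], "rot": [0.697, -0.046, 0.136], "gripper": 3}
    - {"xyz": [0.3, 0.06, 0], "rot": [0, 0, 0], "gripper": 3}
    - {"xyz": [0, 0, 0], "rot": [0, 0, 0], "gripper": 3}

```text
clock: 19.75
tool_pos: [602.4, -20.3, 206.0]
eef_rot: [-0.001, 0.789, 0.615, -0.001]
wrist_force: [-0.9, 0.6, -2.8]
grip_width: 7.6
```

```bash
python3 -c "
from plan import *
st()
x=[554.92,8.71];yaw=-.2514;Rk=rackR(yaw)
t=np.array([x[0],x[1],0])+Rk@[55,0,14];t[2]=180
plan(toolR(boardR(yaw,0)),t,N=3)"
```

```text
t 19.75 p [602.4 -20.3 206. ] q [-0.4   0.26  0.44  1.62 -0.11  1.29 -0.19] F [-0.9  0.6 -2.8] g 7.6
3 rows xyz [0.109, 0.013, 0.173] rot [-0.013, 0.004, 0.019] | end err [0.  0.  0.1] [-0.   -0.01  0.  ]
```

Request:
play_rows:
  motion:
    - {"xyz": [0.109, 0.013, 0.173], "rot": [-0.013, 0.004, 0.019], "gripper": 3}
    - {"xyz": [0.109, 0.013, 0.173], "rot": [-0.013, 0.004, 0.019], "gripper": 3}
    - {"xyz": [0.109, 0.013, 0.173], "rot": [-0.013, 0.004, 0.019], "gripper": 3}
    - {"xyz": [0, 0, 0], "rot": [0, 0, 0], "gripper": 3}
    - {"xyz": [0, 0, 0], "rot": [0, 0, 0], "gripper": 3}

```text
clock: 20.25
tool_pos: [607.6, -7.9, 182.1]
eef_rot: [0.0, 0.792, 0.611, 0.001]
wrist_force: [0.7, 0.2, -2.0]
grip_width: 7.6
```

```bash
python3 look.py w12; python3 -c "
from plan import *
x=[554.92,8.71];yaw=-.2514;Rk=rackR(yaw)
t=np.array([x[0],x[1],0])+Rk@[55,0,14];t[2]=180
plan(toolR(boardR(yaw,0)),t,N=1)
im=cv2.imread('pics/w12.png');cv2.imwrite('pics/w12c.png',cv2.resize(im[110:270,160:400],None,fx=3.3,fy=3.3,interpolation=2))"
```

```text
t 20.25 p [607.6  -7.9 182.1] q [-0.41  0.28  0.43  1.65 -0.12  1.24 -0.22] F [ 0.7  0.2 -2. ] g 7.6
1 rows xyz [0.064, -0.009, 0.051] rot [0.021, -0.006, -0.054] | end err [0. 0. 0.] [ 0. -0.  0.]
```

View pics/w12c.png

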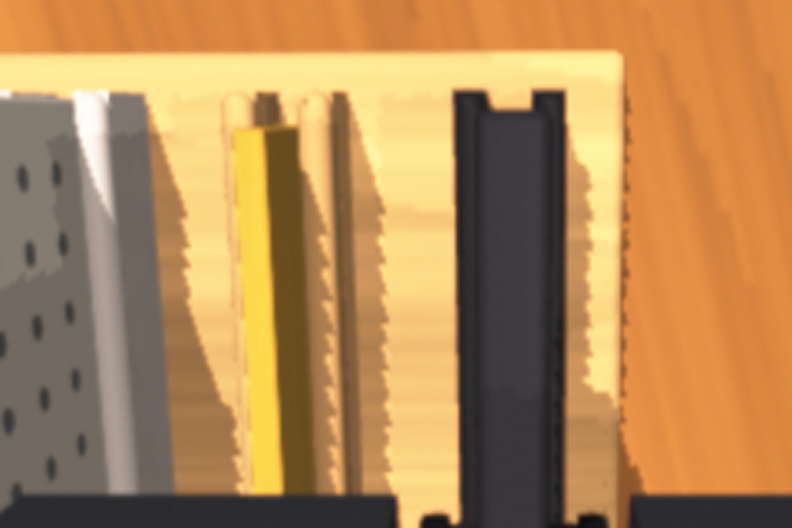

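Request:
play_rows:
  motion:
    - {"xyz": [0.024, -0.005, 0.31], "rot": [0, 0, -0.025], "gripper": 3}
    - {"xyz": [0.024, -0.005, 0.31], "rot": [0, 0, -0.025], "gripper": 3}
    - {"xyz": [0.024, -0.005, 0.31], "rot": [0, 0, -0.02], "gripper": 3}
    - {"xyz": [0, 0, 0], "rot": [0, 0, 0], "gripper": 3}
    - {"xyz": [0, 0, 0], "rot": [0, 0, 0], "gripper": 3}

```text
clock: 20.8
tool_pos: [607.7, -4.0, 135.1]
eef_rot: [0.0, 0.79, 0.614, -0.0]
wrist_force: [0.1, -0.6, -1.7]
grip_width: 7.8
```

```bash
python3 look.py w13; python3 -c "
from plan import *
x=[554.92,8.71];yaw=-.2514;Rk=rackR(yaw)
t=np.array([x[0],x[1],0])+Rk@[55,0,14];t[2]=135
plan(toolR(boardR(yaw,0)),t,N=1)
im=cv2.imread('pics/w13.png');cv2.imwrite('pics/w13c.png',cv2.resize(im[120:270,260:390],None,fx=4,fy=4,interpolation=2))"
```

```text
t 20.8 p [607.7  -4.  135.1] q [-0.41  0.32  0.42  1.7  -0.14  1.15 -0.2 ] F [ 0.1 -0.6 -1.7] g 7.8
1 rows xyz [-0.017, 0.003, 0.017] rot [0.018, -0.004, 0.02] | end err [ 0. -0.  0.] [-0.  0.  0.]
```

View pics/w13c.png

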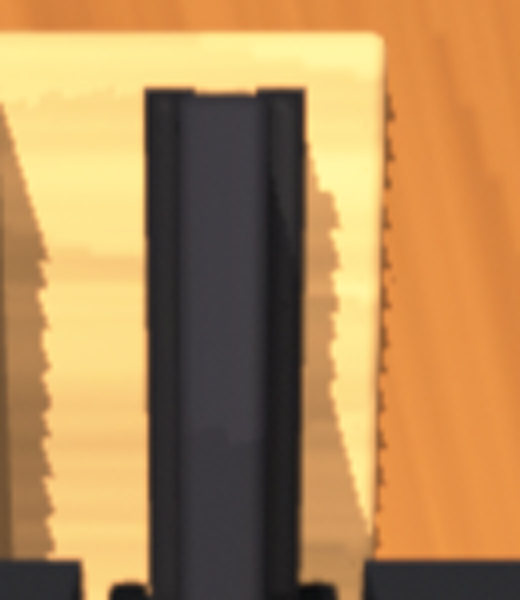

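Request:
play_rows:
  motion:
    - {"xyz": [0.005, 0.005, 0.16], "rot": [0, 0, 0], "gripper": 3}
    - {"xyz": [0, 0, 0.16], "rot": [0, 0, 0], "gripper": 3}
    - {"xyz": [0, 0, 0.16], "rot": [0, 0, 0], "gripper": 3}
    - {"xyz": [0, 0, 0.16], "rot": [0, 0, 0], "gripper": 3}
    - {"xyz": [0, 0, 0.1], "rot": [0, 0, 0], "gripper": 3}
    - {"xyz": [0, 0, 0], "rot": [0, 0, 0], "gripper": 3}
    - {"xyz": [0, 0, 0], "rot": [0, 0, 0], "gripper": 3}

```text
clock: 21.55
tool_pos: [608.5, -3.9, 98.8]
eef_rot: [0.0, 0.79, 0.614, 0.001]
wrist_force: [0.2, 0.5, -1.7]
grip_width: 7.6
```

```bash
python3 look.py w14; python3 -c "
import cv2
im=cv2.imread('pics/w14.png');cv2.imwrite('pics/w14c.png',cv2.resize(im[110:270,250:400],None,fx=4,fy=4,interpolation=2))"
```

```text
t 21.55 p [608.5  -3.9  98.8] q [-0.4   0.36  0.41  1.73 -0.16  1.08 -0.19] F [ 0.2  0.5 -1.7] g 7.6
```

View pics/w14c.png

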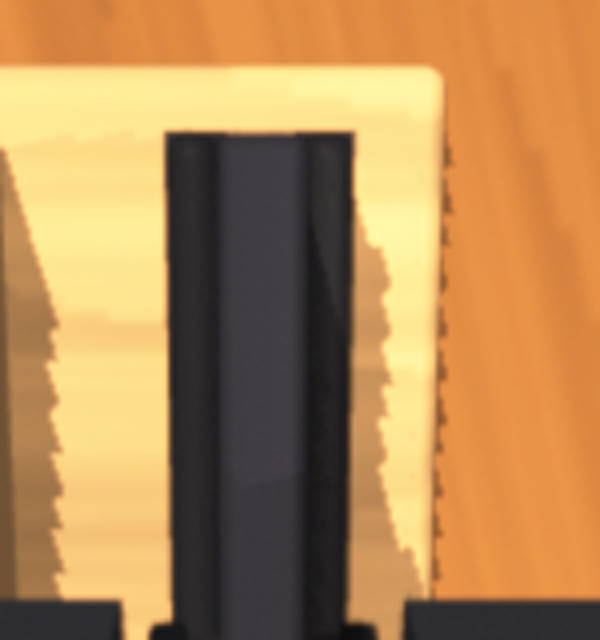

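Request:
play_rows:
  motion:
    - {"xyz": [0, 0, 0.06], "rot": [0, 0, 0], "gripper": 3}
    - {"xyz": [0, 0, 0.05], "rot": [0, 0, 0], "gripper": 3}
    - {"xyz": [0, 0, 0.03], "rot": [0, 0, 0], "gripper": 3}
    - {"xyz": [0, 0, 0], "rot": [0, 0, 0], "gripper": 3}

```text
clock: 22.0
tool_pos: [608.3, -3.8, 91.5]
eef_rot: [0.0, 0.79, 0.614, 0.0]
wrist_force: [-0.6, 0.2, -1.4]
grip_width: 7.5
```

Request:
play_rows:
  motion:
    - {"xyz": [0, 0, 0.02], "rot": [0, 0, 0], "gripper": 3}
    - {"xyz": [0, 0, 0], "rot": [0, 0, 0], "gripper": 3}

```text
clock: 22.2
tool_pos: [608.5, -3.8, 90.8]
eef_rot: [0.0, 0.79, 0.614, 0.001]
wrist_force: [0.8, 0.4, -3.4]
grip_width: 7.7
```

Request:
play_rows:
  motion:
    - {"xyz": [0, 0, 0.02], "rot": [0, 0, 0], "gripper": 3}
    - {"xyz": [0, 0, 0], "rot": [0, 0, 0], "gripper": 3}

```text
clock: 22.4
tool_pos: [608.5, -3.8, 89.7]
eef_rot: [0.0, 0.79, 0.614, 0.001]
wrist_force: [-0.3, -0.8, -2.1]
grip_width: 7.4
```

Request:
play_rows:
  motion:
    - {"xyz": [0, 0, 0.02], "rot": [0, 0, 0], "gripper": 3}
    - {"xyz": [0, 0, 0], "rot": [0, 0, 0], "gripper": 3}

```text
clock: 22.6
tool_pos: [608.8, -3.9, 89.4]
eef_rot: [0.001, 0.79, 0.614, 0.001]
wrist_force: [-0.6, -1.1, 2.4]
grip_width: 7.6
```

```bash
python3 -c "
from plan import *
st()"
```

```text
t 22.6 p [608.8  -3.9  89.4] q [-0.4   0.37  0.41  1.74 -0.16  1.06 -0.18] F [-0.6 -1.1  2.4] g 7.6
```

Request:
play_rows:
  motion:
    - {"xyz": [0, 0, 0.006], "rot": [0, 0, 0], "gripper": 3}
    - {"xyz": [0, 0, 0], "rot": [0, 0, 0], "gripper": 9}
    - {"xyz": [0, 0, 0], "rot": [0, 0, 0], "gripper": 12}
    - {"xyz": [0, 0, 0], "rot": [0, 0, 0], "gripper": 20}
    - {"xyz": [0, 0, 0], "rot": [0, 0, 0], "gripper": 36}
    - {"xyz": [0, 0, 0], "rot": [0, 0, 0], "gripper": 46}
    - {"xyz": [0, 0, 0], "rot": [0, 0, 0], "gripper": 46}
    - {"xyz": [0, 0, 0], "rot": [0, 0, 0], "gripper": 46}

```text
clock: 23.4
tool_pos: [608.5, -3.8, 88.5]
eef_rot: [0.0, 0.79, 0.614, 0.001]
wrist_force: [-0.1, -0.1, -0.5]
grip_width: 42.1
```

Request:
play_rows:
  motion:
    - {"xyz": [0, 0, -0.2], "rot": [0, 0, 0], "gripper": 46}
    - {"xyz": [0, 0, -0.4], "rot": [0, 0, 0], "gripper": 46}
    - {"xyz": [0, 0, -0.6], "rot": [0, 0, 0], "gripper": 46}
    - {"xyz": [0, 0, -0.8], "rot": [0, 0, 0], "gripper": 46}
    - {"xyz": [0, 0, -0.6], "rot": [0, 0, 0], "gripper": 46}
    - {"xyz": [0.4, 0, -0.2], "rot": [0, 0, 0], "gripper": 46}
    - {"xyz": [0.4, 0, 0], "rot": [0, 0, 0], "gripper": 46}
    - {"xyz": [0, 0, 0], "rot": [0, 0, 0], "gripper": 46}

```text
clock: 24.2
tool_pos: [618.3, 39.5, 228.0]
eef_rot: [-0.0, 0.788, 0.616, 0.001]
wrist_force: [0.5, 1.1, -0.6]
grip_width: 45.9
```

```bash
python3 look.py w15; python3 - <<'E'
from station import capture
import cv2,numpy as np
t=capture('top')[:,:,::-1];s=capture('scene')[:,:,::-1]
cv2.imwrite('pics/t1.png',t);cv2.imwrite('pics/s1.png',s)
a=cv2.resize(t[185:285,270:370],(400,400),interpolation=2);b=cv2.resize(s[200:300,275:375],(400,400),interpolation=2)
cv2.imwrite('pics/fin.png',np.hstack([a,b]))
E
```

```text
t 24.2 p [618.3  39.5 228. ] q [-0.46  0.28  0.41  1.55 -0.11  1.33 -0.29] F [ 0.5  1.1 -0.6] g 45.9
```

View pics/w15.png

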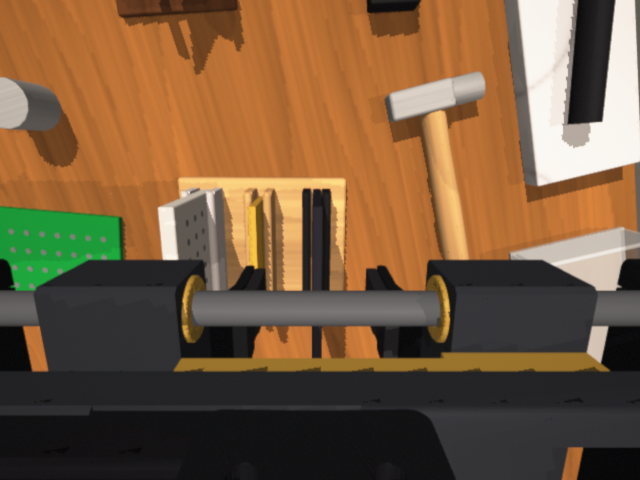

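View pics/fin.png

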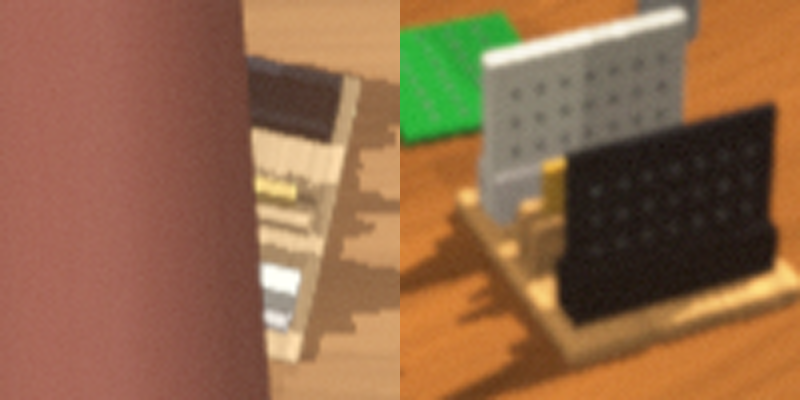

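View pics/s1.png

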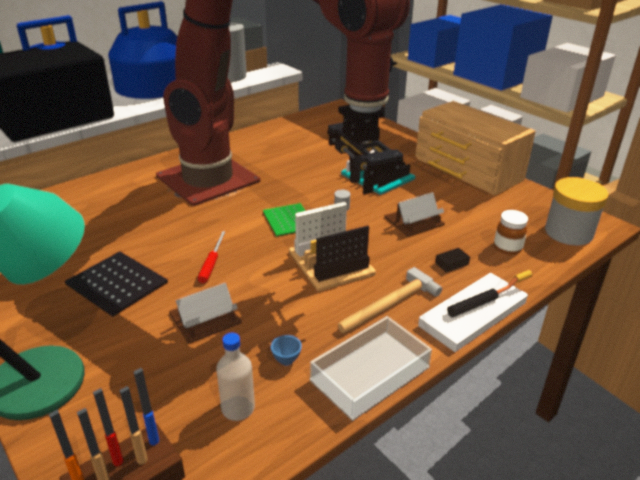

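```bash
python3 - <<'E'
from h import *
from station import camera_info
S=cam(camera_info('scene'));Rk=rackR(-.2514);c=np.array([554.92,8.71,14])
im=cv2.imread('pics/s1.png');im=cv2.resize(im[190:310,270:390],None,fx=5,fy=5,interpolation=2)
for x,t in((-55,12),(55,8)):
    P=np.array([(x+t/2,65,110),(x+t/2,-65,110),(x+t/2,-65,35),(x+t/2,65,35)])@Rk.T+c
    uv=((proj(S,P)-[270,190]+.5)*5).astype(int);print(uv.tolist())
    cv2.polylines(im,[uv],True,(0,0,255),1)
cv2.imwrite('pics/s1o.png',im)
E
```

```text
[[382, 67], [131, 127], [134, 261], [377, 199]]
[[493, 180], [230, 248], [229, 386], [484, 316]]
```

View pics/s1o.png

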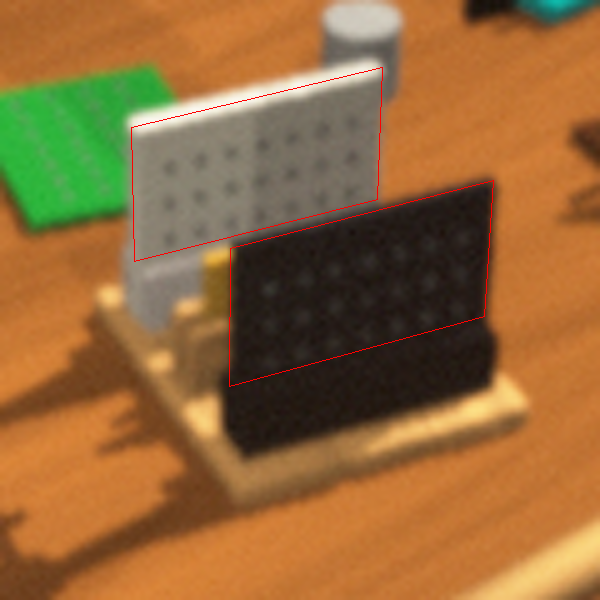

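Both boards match the outline of a seated, centred board to within about 1 mm. Handing in.

```bash
python3 -c "
from station import sign_off,readout
s=readout.read_state();print(s['clock'],s['grip_width'],s['wrist_force']);print(sign_off())"
```

```text
24.35 46.070036697110126 [ 0.68598648 -0.75011555 -0.5340576 ]
the job is handed in; nothing more can be done
None
```

Both boards are in the wooden rack: the white one between the white fins and the dark one between the black fins. I lowered each until it just touched the slot floor, at under about 7 N, then let go and moved the gripper clear. I handed in at 24.35 s.

**Last checks:**
- **Scene camera:** both boards stand upright. Their outlines match those of a fully seated, centred board to about 1 mm.
- **Brass plate and bench:** the plate is still in its slot. In the pictures the other things on the bench look unmoved.
- **Gripper:** clear of everything at hand-in, with the wrist force close to zero.

**What went wrong or disagreed:**
- **Joint limits:** on the first reach for the dark board, two joints came up against their limits and the tool stopped about 7 mm off to the side. I backed off and came back with the arm in a different posture. No joint reading was outside its range.
- **Dark slot position:** the wrist picture and the arm's position estimate differed by about 1 mm along the dark slot. I went with the picture.
- **Top camera:** the arm blocked most of the rack in the last top view, so only the scene and wrist cameras show the final result.

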